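# Tighten a test cell's lid screws crosswise in two passes

### The job

Finish tightening the test cell's lid, whose four square-headed screws are done crosswise in two passes with the T-handle wrench from the stand. The pair in line with the brass side port has had its first pass and is half-way home; the other pair is only finger-tight. Turn the loose pair clockwise about half-way too, then all four fully home against their stops, each time a screw and next the one opposite; press gently, do not force a screw at its stop or touch cell or screws with the gripper, put the wrench back upright in its stand and leave the things round about where they are.

Things in the scene. Friction and masses are not known exactly. Their poses are not given: they have to be found in the camera images.
- cell: Round steel test cell fixed to the bench, 104 mm across, with a flange and aluminium lid 140 mm across. Origin: centre of its underside, z up; the lid's flat top is 62 mm higher. In the lid's middle stands a brass fitting, 22 mm across, 12 mm tall; a brass side port points along +x below the flange. Four square-headed screws stand on the lid in a ring of 50 mm radius.
- hole_1 (a point): Centre of screw hole 1 on the lid's top, towards the cell's +x (over the side port); axes as the cell's. The screw sits up to 1.5 mm off this point in the cell's x and in y, unmeasured: find it by feel (it shifts sideways under more than 6 N). Round it a washer 25 mm across, 2 mm thick; on that the square head, 14 mm over flats up to 12.5 mm above this point, then 11.5 mm up to 16 mm.
- hole_2 (a point): Centre of screw hole 2 on the lid's top, towards the cell's +y; axes as the cell's. The screw sits up to 1.5 mm off this point in the cell's x and in y, unmeasured: find it by feel (it shifts sideways under more than 6 N). Round it a washer 25 mm across, 2 mm thick; on that the square head, 14 mm over flats up to 12.5 mm above this point, then 11.5 mm up to 16 mm.
- hole_3 (a point): Centre of screw hole 3 on the lid's top, towards the cell's -x; axes as the cell's. The screw sits up to 1.5 mm off this point in the cell's x and in y, unmeasured: find it by feel (it shifts sideways under more than 6 N). Round it a washer 25 mm across, 2 mm thick; on that the square head, 14 mm over flats up to 12.5 mm above this point, then 11.5 mm up to 16 mm.
- hole_4 (a point): Centre of screw hole 4 on the lid's top, towards the cell's -y; axes as the cell's. The screw sits up to 1.5 mm off this point in the cell's x and in y, unmeasured: find it by feel (it shifts sideways under more than 6 N). Round it a washer 25 mm across, 2 mm thick; on that the square head, 14 mm over flats up to 12.5 mm above this point, then 11.5 mm up to 16 mm.
- lid (a joint): How far the lid, with its screws, is pressed down into its soft gasket, m; 0 at rest, then 6 N per mm after the first 2 N. It springs back. More than 0.004 (26 N) is too hard.
- screw_1 (a joint): Turn of screw 1 (at hole_1, across from screw 3), rad; grows as it tightens, clockwise from above. 0: flats parallel to the cell's x and y. Starts half-way, 0.6 to 0.8; home is a firm stop at 1.4. Turns at about 0.25 N m either way and stays where left.
- screw_2 (a joint): Turn of screw 2 (at hole_2, across from screw 4), rad; grows as it tightens, clockwise from above. 0: flats parallel to the cell's x and y. Starts finger-tight, 0 to 0.25; half-way is 0.7; home is a firm stop at 1.4. Turns at about 0.25 N m either way and stays where left.
- screw_3 (a joint): Turn of screw 3 (at hole_3, across from screw 1), rad; grows as it tightens, clockwise from above. 0: flats parallel to the cell's x and y. Starts half-way, 0.6 to 0.8; home is a firm stop at 1.4. Turns at about 0.25 N m either way and stays where left.
- screw_4 (a joint): Turn of screw 4 (at hole_4, across from screw 2), rad; grows as it tightens, clockwise from above. 0: flats parallel to the cell's x and y. Starts finger-tight, 0 to 0.25; half-way is 0.7; home is a firm stop at 1.4. Turns at about 0.25 N m either way and stays where left.
- wrench: T-handle socket wrench, 100 mm tall, 0.2 kg. Origin: centre of the socket's open lower end; z up the shaft, x along the crossbar. Socket 23.4 mm square outside; bore 16.4 mm square, 15 mm deep, walls along x and y. Crossbar 90 x 14 (y) x 16 mm, mid-height 92 mm above the origin, on a hub 24 x 14 mm from 54 mm up. Seated on a screw, origin 2 mm above the hole point; atop a head, 16 mm.
- handle (a joint): Twist of the wrench's handle against its socket, rad: a torsion spring of 3 N m per rad that reads the moment (tightening positive): about 0.08 while a screw turns, rising at the stop. 0.30 (0.9 N m) is overtightening. On a head the socket has about 0.2 rad of play to each side, and the grip gives another 0.1 rad.
- stand: Grey block 74 x 74 x 36 mm fixed to the bench, origin at the centre of its underside, with a round well 42 mm across and 28 mm deep in its top.
- well (a point): Centre of the stand's well floor, 8 mm above the bench, on which the wrench stands.
- beaker: Small clear beaker, 46 mm across, 58 mm high, near the cell; leave alone. Origin: centre of its underside.
- specimen: Grey concrete cylinder, 36 mm across, 50 mm high, near the cell; leave alone. Origin: centre of its underside.
- crucible: White crucible, 42 mm across, 36 mm high, near the cell; leave alone. Origin: centre of its underside.
Not all that is in view belongs to the job. There is more than one size of the wrench; the job needs the smaller.

How it is judged:
On the way, in this order (a step that is already met when the one before it is completed fails the run):
1. the wrench is lifted out of its stand (z of wrench in the frame of well above 0.04 m), for 0.1 s.
2. first pass finished: all four screws about half-way (0.45 to 1.05 rad) (value of joint screw_1 between 0.45 and 1.05 rad and value of joint screw_2 between 0.45 and 1.05 rad and value of joint screw_3 between 0.45 and 1.05 rad and value of joint screw_4 between 0.45 and 1.05 rad), for 0.1 s.
3. second pass: all four screws home (over 1.3 rad) (value of joint each of screw_1, screw_2, screw_3, screw_4 above 1.3 rad), for 0.1 s.
At the end, for the whole second after the job is handed in: all four screws are home (over 1.3 rad) and the wrench stands released and at rest in the stand's well: origin within 13 mm of its centre and 6 mm of its floor, tilted less than 0.12 rad (all of step 3 and horizontal distance between wrench and well below 0.013 m and z of wrench in the frame of well below 0.006 m and angle between wrench's own z axis and vertical below 0.12 rad and linear speed of wrench below 0.02 m/s and contact force between the fingers and wrench below 0.1 N); the robot touches nothing.
It fails at once if a screw passes 1.05 rad while another is under 0.45, or two neighbours pass 0.45 or 1.05 rad before both their opposites (not crosswise) ((value of joint any of screw_1, screw_2, screw_3, screw_4 above 1.05 rad and value of joint any of screw_1, screw_2, screw_3, screw_4 below 0.45 rad) or ((value of joint each of screw_1, screw_2 above 0.45 rad and value of joint each of screw_3, screw_4 below 0.45 rad) or (value of joint each of screw_2, screw_3 above 0.45 rad and value of joint each of screw_4, screw_1 below 0.45 rad) or (value of joint each of screw_3, screw_4 above 0.45 rad and value of joint each of screw_1, screw_2 below 0.45 rad) or (value of joint each of screw_4, screw_1 above 0.45 rad and value of joint each of screw_2, screw_3 below 0.45 rad)) or ((value of joint each of screw_1, screw_2 above 1.05 rad and value of joint each of screw_3, screw_4 below 1.05 rad) or (value of joint each of screw_2, screw_3 above 1.05 rad and value of joint each of screw_4, screw_1 below 1.05 rad) or (value of joint each of screw_3, screw_4 above 1.05 rad and value of joint each of screw_1, screw_2 below 1.05 rad) or (value of joint each of screw_4, screw_1 above 1.05 rad and value of joint each of screw_2, screw_3 below 1.05 rad))).
It fails at once if a screw is overtightened: the handle twists past 0.30 rad (0.9 N m) (value of joint handle above 0.3 rad or value of joint handle below -0.3 rad).
It fails at once if the lid is pressed down more than 4 mm (about 26 N) (value of joint lid above 0.004 m).
It fails at once if the gripper touches the cell or its screws (contact force between any of the arm, the fingers and cell above 2 N).
It fails at once if the beaker, specimen or crucible is moved by more than 20 mm (distance of any of beaker, specimen, crucible from where it was at the start of the episode above 0.02 m).
It also fails if it takes over 72 s, if anything falls off the work surface, if the arm or the gripper's body presses on something with over 40 N, if the wrist force passes 120 N, or if a joint passes its speed limit or range.

### The arm

A 6-joint arm with a two-finger parallel gripper is mounted at the origin on a cart in front of the work surface, level with it; the furniture and walls round the work are solid. World frame = base frame: x ahead of the robot, y to its left, z up, the work surface at z = 0. Lengths are in m, angles in rad, forces in N, time in s.
With the tool pointing down it reaches from about 0.275 to 1 m from the base axis. Payload 8.4 kg.
Tool frame: the origin (TCP) lies midway between the tips of the shut fingers; the grasp point (between the pads) lies 19 mm behind it; z points along the fingers, y is the line along which they close (so a half turn about z gives the same grasp; the last joint's range is limited). The gripper opens to 85 mm and grips with 20 to 120 N. Pads are 22 mm wide; open, the fingers measure 114 mm over their backs; the gripper's body (76 mm by 85 mm) begins 54 mm behind the grasp point. The pads swing forward as they close: fully open they stand 13 mm farther back than shut.
Start: joints at [1.117, 0.353, 1.633, -0, 1.155, -0.002], TCP at [0.273, 0.562, 0.231] pointing down, gripper open.
Joint ranges: [-2.63, 2.63], [-0.92, 2.1], [0.06, 2.66], [-1.3, 4.44], [0, 2.69], [-3.02, 3.02]. Speed limits (rad/s): [2.22, 2.22, 2.79, 3.14, 3.14, 3.14].

### API

Orientations are given as a 3x3 rotation matrix whose columns are the frame's x, y, z axes.
In Python, from rig import bot gives the robot as it stands. The module is installed in compiled form; this text tells all that it offers.
- The arm moves only by the tool send_rows, never from a script. Its argument "series" is a list that holds one entry, the list of rows, each a list of 7 numbers: the shift along the tool's x, y, z in units of 0.2 m (1.0 is 0.2 m), then the turn, a rotation vector about the tool's x, y, z in units of 0.12 rad (1.0 is 0.12 rad), then the opening, from 0 (shut) to 1 (fully open). A call has exactly 10 rows; each row shifts and turns the commanded pose from where the row before left it, along the tool's axes as they then stand; what a row does not reach is not made up. A row lasts 1/12 s, in which the tool goes at most 41.7 mm and 7.16 degrees, less where a joint would pass 70% of its speed; a pose out of reach is approached as far as the arm can. A call with a number of a shift or a turn outside -1 to 1 is refused whole. A call with a gripper value outside its range is refused whole. The fingers move at their own pace and stop on an object; the grip force is fixed at half the most. Time passes only in rows, so rows that do not move let the fingers close, or fill a call up. It gives the time, the measured TCP pose, the force, the opening and the grip force at its end, in the units of the state.
- bot.sense(): the state, without advancing time (a new reading comes with each control period).
- bot.get_image(name): name is "scene" or "top" or "wrist"; returns a dict with "frame" (400x640x3 uint8, blue, green, red), "fx", "fy", "cx", "cy" (pixels), "view" (4x4, takes a point from world to camera coordinates); the wrist camera has in their place "hand_eye" (4x4, takes a point from camera to tool coordinates, whose origin is the TCP and whose axes are the flange's). Camera axes: x right, y up, looking along -z (the intrinsics and any distortion apply to the point x, -y, -z); pixel columns grow to the right and rows downward; lengths in m; the calibration is good to about 2 mm. A picture is of the moment at which its call begins: read the wrist's pose just before it. There is no depth.
- bot.sign_off(): hands the job in; it is judged then, once.
The state is a dict: "clock": time; "joints": joint angles; "qd": joint speeds; "effort": joint torques, N m; "ee_pos": TCP position; "tool_rot": TCP orientation; "wrist_force": force on the tool from outside, world axes, zero at the start; "torque": the same for the moment, N m; "width": finger opening in m; "grasp_force": force on a finger pad.
Only numpy, scipy, OpenCV 4.12 (cv2) and the standard library are available. Lean on these libraries where they do the work, as an engineer would, in place of code of your own. Each camera call takes 0.05 s, during which the arm holds its last target. There are 200 camera calls.

## Working session

There is one attempt and no reset: what is moved stays moved. The work goes in short steps, Python scripts to look and compute and a tool call to move; the robot and the scene stay as the last step left them, time stands still between calls to the robot, and variables do not carry over. Pictures are saved under pics/ and viewed, at most 10 in all, crops included, and the job is handed in when it is done.

Besides the shell and the picture viewer there is one more tool, called after "Call:" as a command line: name --argument value ..., lists and objects as JSON in quotes. send_rows: Moves the arm, as the interface text tells. Its arguments: {"type":"object","properties":{"series":{"type":"array"}},"required":["series"]}

```bash
mkdir -p pics; python3 - <<'E'
from rig import bot
import cv2,pickle
s=bot.sense(); print(s)
d={}
for n in("scene","top","wrist"):
    im=bot.get_image(n); d[n]=im; print(n,{k:(v if k!='frame' else 0) for k,v in im.items()})
pickle.dump((s,d),open('i0.pkl','wb'))
cv2.imwrite('pics/a.png',d['scene']['frame']); cv2.imwrite('pics/b.png',d['top']['frame'])
E
```

```text
{'clock': 0.0, 'joints': array([ 1.11657780e+00,  3.53657554e-01,  1.63412686e+00, -8.62554227e-08,
        1.15523251e+00, -2.43208186e-03]), 'qd': array([ 0.00035816, -0.00045793,  0.00056848,  0.00179413, -0.00027049,
        0.00050676]), 'effort': array([ 1.87192258e-03, -6.05229449e+01, -3.42072415e+01,  5.15583702e-05,
        9.19944694e-03, -6.46370040e-06]), 'ee_pos': array([0.27266428, 0.56184957, 0.23055893]), 'tool_rot': array([[-8.99668638e-01,  4.36572962e-01, -6.24842888e-04],
       [ 4.36573409e-01,  8.99667728e-01, -1.27989123e-03],
       [ 3.38507800e-06, -1.42426779e-03, -9.99998986e-01]]), 'wrist_force': array([ 0.6577514 ,  0.25715408, -0.52196034]), 'torque': array([ 0.0096998 , -0.00279161,  0.01495263]), 'grasp_force': 0.0, 'width': 0.08549939734071817}
scene {'frame': 0, 'fx': 392.816698291308, 'fy': 392.816698291308, 'cx': 319.275138687803, 'cy': 201.4173431606659, 'view': array([[ 0.88279445, -0.46975806,  0.00114755, -0.46404106],
       [ 0.22983015,  0.43403705,  0.8710855 , -0.22930747],
       [-0.40969752, -0.7687257 ,  0.49113007, -0.72803674],
  
[... 210 characters left out ...]
-0.99968918, -0.0224338 ,  0.08954286],
       [ 0.99597601, -0.01282471,  0.08869787, -0.57635433],
       [-0.08895801, -0.02137896,  0.99580591, -1.09131689],
       [ 0.        ,  0.        ,  0.        ,  1.        ]])}
wrist {'frame': 0, 'fx': 331.94292194576735, 'fy': 331.94292194576735, 'cx': 320.78590080876927, 'cy': 202.5583095582056, 'hand_eye': array([[ 1.61227235e-04,  9.53016923e-01,  3.02917017e-01,
         7.57259116e-02],
       [ 9.99999556e-01, -4.34825537e-04,  8.35769925e-04,
        -4.52677077e-04],
       [ 9.28218937e-04,  3.02916747e-01, -9.53016570e-01,
        -1.43550886e-01],
       [ 0.00000000e+00,  0.00000000e+00,  0.00000000e+00,
         1.00000000e+00]])}
```

View pics/a.png

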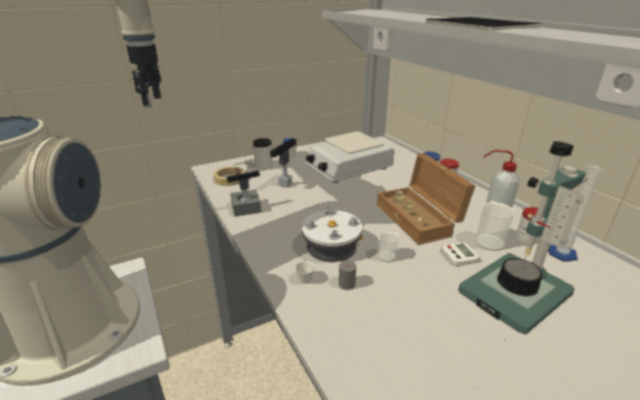

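View pics/b.png

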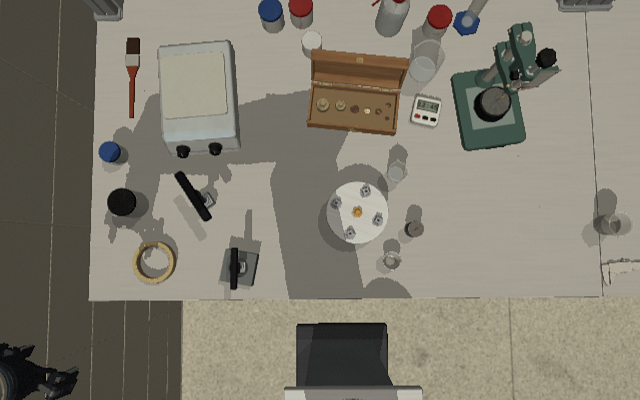

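The top view shows two T-handles: one at about (195,195) in a round foot with the longer bar, and one at (236,268) in a grey square block. The second fits the description, being smaller and in the square stand. I'll enlarge both, and the cell at (358,212).

```bash
python3 - <<'E'
import cv2,pickle,numpy as np
s,d=pickle.load(open('i0.pkl','rb'))
def c(n,x0,y0,x1,y1): return cv2.resize(d[n]['frame'][y0:y1,x0:x1],(400,300),interpolation=cv2.INTER_CUBIC)
# scale 4 top, each 100x75 px ; 
A=np.hstack([c('scene',215,130,315,205+0+0),c('scene',285,190,385,265)])
T=np.hstack([c('top',165,215,265,290),c('top',308,174,408,249)])
cv2.imwrite('pics/c.png',np.vstack([A,T]))
E
```

```text
(no output)
```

View pics/c.png

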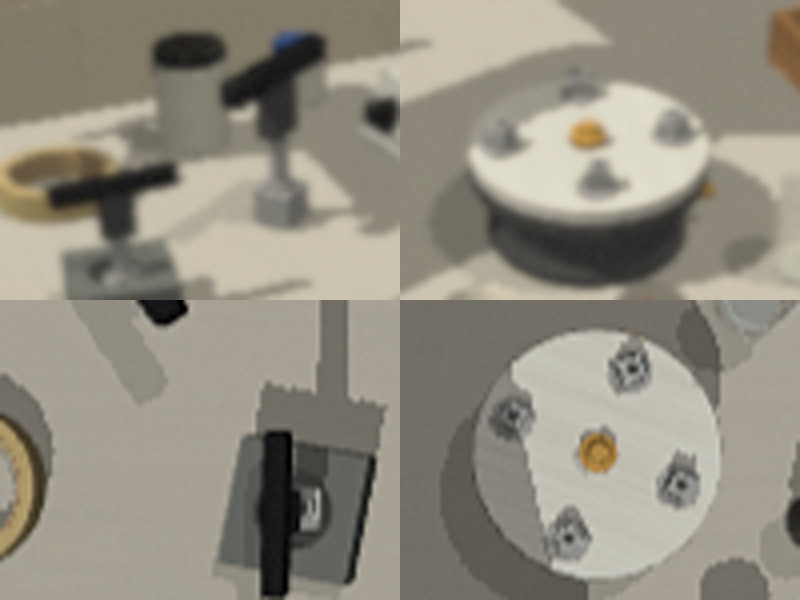

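```bash
cat > h.py <<'E'
import numpy as np,cv2,pickle
from rig import bot
def view(im,s=None):
    if 'view' in im: return np.array(im['view'])
    T=np.eye(4);T[:3,:3]=s['tool_rot'];T[:3,3]=s['ee_pos']
    return np.linalg.inv(T@im['hand_eye'])
def ray(im,u,v,s=None):
    V=view(im,s);R=V[:3,:3]
    d=np.array([(u-im['cx'])/im['fx'],-(v-im['cy'])/im['fy'],-1.])
    return -R.T@V[:3,3],R.T@d
def atz(im,u,v,z,s=None):
    o,d=ray(im,u,v,s);return o+d*(z-o[2])/d[2]
def tri(*rs):
    A=0;b=0
    for o,d in rs:
        d=d/np.linalg.norm(d);P=np.eye(3)-np.outer(d,d);A=A+P;b=b+P@o
    p=np.linalg.solve(A,b)
    return p,[round(1e3*np.linalg.norm(np.cross(p-o,d/np.linalg.norm(d))),1) for o,d in rs]
def proj(im,p,s=None):
    q=view(im,s)@np.r_[p,1];return im['cx']-im['fx']*q[0]/q[2],im['cy']+im['fy']*q[1]/q[2]
def st(): 
    s=bot.sense();R=s['tool_rot']
    print('t%.2f'%s['clock'],'p',np.round(s['ee_pos']*1e3,1),'yx',round(np.arctan2(R[1,0],R[0,0]),3),'z',np.round(R[:,2],3),'F',np.round(s['wrist_force'],1),'M',np.round(s['torque'],2),'w',round(s['width']*1e3,1),'g',round(s['grasp_force'],1),'q5',round(s['joints'][5],2))
    return s
E
cat > m.py <<'E'
from h import *
np.set_printoptions(precision=4,suppress=True)
s,d=pickle.load(open('i0.pkl','rb'));S,T=d['scene'],d['top']
a=tri(ray(S,243.5,175.7),ray(T,234.2,268.4));print('bar',a)
for z in (.1,): print('barends',atz(T,234.5,248.5,.108),atz(T,233.8,288.5,.108))
b=tri(ray(S,332,223.7),ray(T,357.5,212));print('brass',b)
for n,(u,v) in dict(a=(365.5,191),b=(336,202.7),c=(378,219.5),d=(350.5,232.7)).items():
    p=atz(T,u,v,.076);r=p-b[0];print(n,p,np.hypot(*r[:2]),np.arctan2(r[1],r[0]),'scene',proj(S,p),'port there',proj(S,np.r_[b[0][:2]+r[:2]/np.hypot(*r[:2])*.065,.045]))
E
python3 m.py
```

```text
bar (array([0.4317, 0.2555, 0.1011]), [np.float64(0.0), np.float64(0.0)])
barends [0.4743 0.2537 0.108 ] [0.3896 0.2549 0.108 ]
brass (array([ 0.5521, -0.0136,  0.065 ]), [np.float64(0.3), np.float64(0.3)])
a [ 0.5981 -0.0316  0.076 ] 0.04936849961669763 -0.37290923950875643 scene (np.float64(353.2704793419437), np.float64(218.36926010768906)) port there (np.float64(359.2097441096779), np.float64(229.11913595270659))
b [0.5729 0.0342 0.076 ] 0.0521149279840039 1.1611593835626335 scene (np.float64(329.8885789102041), np.float64(208.259119373089)) port there (np.float64(329.17737699327813), np.float64(216.38497877035758))
c [ 0.5345 -0.0578  0.076 ] 0.04760926845578502 -1.9504004068980572 scene (np.float64(335.1854516525802), np.float64(231.08194423473802)) port there (np.float64(336.02815141184595), np.float64(247.1874032678258))
d [0.5061 0.0033 0.076 ] 0.04900860911238455 2.7903362800130744 scene (np.float64(311.12013966332347), np.float64(221.19873080477083)) port there (np.float64(304.4152221507119), np.float64(232.97433099835092))
```

The port shows at scene (362,237), which puts cell +x at a yaw of about -0.37: screw 1 is a, screw 2 is b, screw 3 is d and screw 4 is c. The small wrench is confirmed in the grey block. Now I'll plan a look from above it.

```bash
cat >> h.py <<'E'
from scipy.spatial.transform import Rotation as Ro
def down(yaw):
    c,s_=np.cos(yaw),np.sin(yaw);return np.array([[c,s_,0],[s_,-c,0],[0,0,-1.]])
def plan(p,yaw,n,grip,pad=10,p0=None,R0=None):
    """n equal rows from the present pose to p, yaw (tool down)"""
    s=bot.sense();P=np.array(s['ee_pos']) if p0 is None else np.array(p0);R=s['tool_rot'] if R0 is None else R0
    g=down(yaw);w=Ro.from_matrix(R.T@g).as_rotvec()/n;d=(np.array(p)-P)/n
    rows=[]
    for i in range(n):
        rows.append(list(np.round(np.r_[R.T@d/.2,w/.12],3)+0.)+[grip]);R=R@Ro.from_rotvec(w).as_matrix()
    print('max',np.abs(w).max()/.12,np.linalg.norm(d)*1e3)
    for r in rows: print([float(x) for x in r])
E
python3 -c "
from h import *
plan([.432,.2545,.231],3.128,10,1)"
```

```text
max 0.36516657389238316 34.62710657508578
[-0.139, -0.104, 0.0, -0.001, 0.0, -0.365, 1.0]
[-0.134, -0.11, 0.0, -0.001, 0.0, -0.365, 1.0]
[-0.129, -0.115, 0.0, -0.001, 0.0, -0.365, 1.0]
[-0.124, -0.121, 0.0, -0.001, 0.0, -0.365, 1.0]
[-0.119, -0.126, 0.0, -0.001, 0.0, -0.365, 1.0]
[-0.113, -0.131, 0.0, -0.001, 0.0, -0.365, 1.0]
[-0.107, -0.136, 0.0, -0.001, 0.0, -0.365, 1.0]
[-0.101, -0.141, 0.0, -0.001, 0.0, -0.365, 1.0]
[-0.095, -0.145, 0.0, -0.001, 0.0, -0.365, 1.0]
[-0.088, -0.149, 0.0, -0.001, 0.0, -0.365, 1.0]
```

Call:
send_rows --series '[[[-0.139,-0.104,0,0,0,-0.365,1],[-0.134,-0.11,0,0,0,-0.365,1],[-0.129,-0.115,0,0,0,-0.365,1],[-0.124,-0.121,0,0,0,-0.365,1],[-0.119,-0.126,0,0,0,-0.365,1],[-0.113,-0.131,0,0,0,-0.365,1],[-0.107,-0.136,0,0,0,-0.365,1],[-0.101,-0.141,0,0,0,-0.365,1],[-0.095,-0.145,0,0,0,-0.365,1],[-0.088,-0.149,0,0,0,-0.365,1]]]'

```text
clock: 0.98
ee_pos: [0.4325, 0.253, 0.2313]
tool_rot: [[-1.0, 0.011, -0.0], [0.011, 1.0, -0.0], [0.0, -0.0, -1.0]]
wrist_force: [0.3, 0.0, 0.1]
width: 0.0854
grasp_force: 0.0
```

```bash
python3 - <<'E'
from h import *
bot.get_image('wrist')
s=st();im=bot.get_image('wrist');st();pickle.dump((s,im),open('w1.pkl','wb'));cv2.imwrite('pics/d.png',im['frame'])
E
```

```text
t1.03 p [434.5 248.6 231.2] yx 3.133 z [ 0.001 -0.003 -1.   ] F [ 0.6 -3.3 -0.1] M [-0.15 -0.02 -0.01] w 85.2 g 0.0 q5 -1.04
t1.08 p [433.6 250.9 231.2] yx 3.126 z [ 0.    -0.001 -1.   ] F [-0.1  0.7 -0.6] M [ 0.04 -0.01 -0.02] w 85.3 g 0.0 q5 -1.03
```

View pics/d.png

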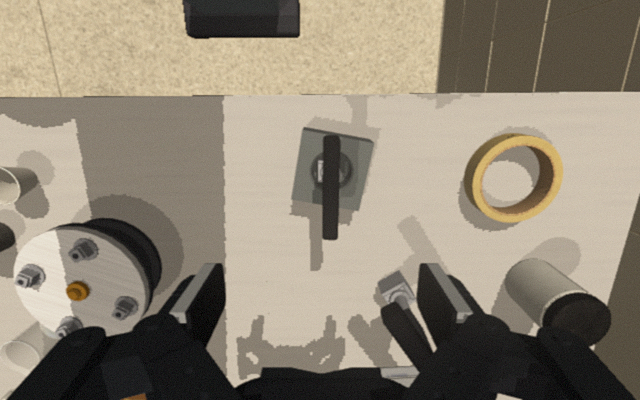

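The wrist view shows the wrench's bar from (331,136) to (330,240) over the stand at (333,170), and the cell at (85,280). The arm was still settling, so I'll measure again at rest with automatic segmentation.

```bash
cat > m2.py <<'E'
from h import *
np.set_printoptions(precision=4,suppress=True)
for _ in range(4): bot.get_image('wrist')
s=st();im=bot.get_image('wrist');st();pickle.dump((s,im),open('w2.pkl','wb'))
_,d=pickle.load(open('i0.pkl','rb'))
def seg(f,x0,y0,x1,y1,t=45):
    m=np.zeros(f.shape[:2],np.uint8);m[y0:y1,x0:x1]=(f[y0:y1,x0:x1].max(2)<t)*255
    n,l,sta,c=cv2.connectedComponentsWithStats(m);k=1+sta[1:,4].argmax()
    pts=np.argwhere(l==k)[:,::-1].astype(np.float32);return sta[k],c[k],cv2.minAreaRect(pts)
for nm,b in (('wrist',(300,115,365,260)),('top',(220,235,260,300))):
    f=im['frame'] if nm=='wrist' else d['top']['frame']
    print(nm,seg(f,*b))
E
python3 m2.py
```

```text
t1.28 p [431.8 255.3 231.2] yx 3.127 z [-0.  0. -1.] F [-0.6  0.5  0.3] M [ 0.   -0.02  0.04] w 85.5 g 0.0 q5 -1.03
t1.33 p [431.6 255.5 231.2] yx 3.128 z [-0.  0. -1.] F [-0.8 -0.1 -0.4] M [-0.    0.   -0.04] w 85.3 g 0.0 q5 -1.03
wrist (array([315, 159,  11,  32,  68], dtype=int32), array([318.0147, 174.8824]), ((318.6075439453125, 174.663818359375), (31.95608139038086, 9.113616943359375), 83.2901611328125))
top (array([229, 248,  12,  41, 318], dtype=int32), array([233.9906, 267.6981]), ((234.5, 268.0), (40.0, 11.0), 90.0))
```

```bash
python3 - <<'E'
from h import *
np.set_printoptions(precision=4,suppress=True,linewidth=200)
s,im=pickle.load(open('w2.pkl','rb'));f=im['frame'].max(2)
print(f[188,295:350]);print(f[230,295:350]);print(f[125:145,321],f[150,295:350]);print(f[225:255,321])
_,d=pickle.load(open('i0.pkl','rb'));t=d['top']['frame'].max(2);print(t[255,222:248],t[242:252,234],t[282:294,234])
E
```

```text
[119 119 119 125 116 116 116 116 118 114 117 117  98  75  57  67  57  47  53  48  41  44  43  49  51  48  37  45  51  49  51  51  44  46  40  46  63  70  72  74  73  75  80  83  88  93  99  97 103
 101 102 104 102 103 115]
[206 202 207 202 207 197 203 206 198 166 138 135 141 138 141 139 138 139 140  91  59  51  56  53  59  55  49  57  48  49  51  50  51  48  69 140 195 202 207 207 199 204 204 198 202 204 204 204 202
 204 201 205 201 205 198]
[181 179 181 175 177 179 171 180 171 117  82  80  84  88  58  44  40  54  44  52] [118 124 113 119 120 119 117 119 123 116 119 124 117 115 118 123 119 120 114  76  48  41  43  52  43  44  49  45  44  47  45  46  35  41  44  50  71  98 102 103 101 110 104 105 102  99 103  99 101
 102  99 106 104 102  99]
[ 47  48  51  51  47  49  53  49  51  57  49  50  45  56  52  59  41  79 156 202 209 202 201 204 206 204 203 207 206 206]
[166 171 115  99 101  99 102  95  57  25  22  24  26  27  14   3 103  74  67  69  69  70  69  67  66  99] [114 114 114 116 119  80  17  23  24  27] [ 28  29  28  27  26  27  22  66 142 169 166 166]
```

```bash
python3 - <<'E'
from h import *
np.set_printoptions(precision=4,suppress=True,linewidth=200)
s,im=pickle.load(open('w2.pkl','rb'))
_,d=pickle.load(open('i0.pkl','rb'));T=d['top']
print('wrist far/near',atz(im,321.5,242.3,.108,s),atz(im,322.5,138.5,.092,s), 'near if top',atz(im,322.5,138.5,.108,s))
print('yc', atz(im,321.6,230,.108,s),atz(im,322.3,150,.108,s))
print('top',atz(T,234,247.3,.108),atz(T,234,289.2,.108))
print('tri far end',tri(ray(T,234,247.3),ray(im,321.5,242.3,s)))
print('tri mid', tri(ray(T,234,268.2),ray(im,322,190,s)))
E
```

```text
wrist far/near [0.4769 0.2539 0.108 ] [0.3888 0.2559 0.092 ] near if top [0.3869 0.2559 0.108 ]
yc [0.4653 0.2541 0.108 ] [0.3961 0.2556 0.108 ]
top [0.4769 0.2548 0.108 ] [0.3882 0.2544 0.108 ]
tri far end (array([0.4767, 0.2543, 0.1087]), [np.float64(0.4), np.float64(0.4)])
tri mid (array([0.4318, 0.2555, 0.1004]), [np.float64(0.6), np.float64(0.6)])
```

Call:
send_rows --series '[[[0,0,0.13,0,0,0,1],[0,0,0.13,0,0,0,1],[0,0,0.13,0,0,0,1],[0,0,0.13,0,0,0,1],[0,0,0.13,0,0,0,1],[0,0,0.08,0,0,0,1],[0,0,0.05,0,0,0,1],[0,0,0,0,0,0,1],[0,0,0,0,0,0,0.5],[0,0,0,0,0,0,0]]]'

```text
clock: 2.17
ee_pos: [0.4326, 0.2554, 0.0763]
tool_rot: [[-1.0, 0.013, 0.001], [0.013, 1.0, 0.001], [-0.001, 0.001, -1.0]]
wrist_force: [-1.0, 0.1, -0.4]
width: 0.0636
grasp_force: 0.0
```

Call:
send_rows --series '[[[0,0,0,0,0,0,0],[0,0,0,0,0,0,0],[0,0,0,0,0,0,0],[0,0,0,0,0,0,0],[0,0,0,0,0,0,0],[0,0,0,0,0,0,0],[0,0,0,0,0,0,0],[0,0,0,0,0,0,0],[0,0,0,0,0,0,0],[0,0,0,0,0,0,0]]]'

```text
clock: 3.0
ee_pos: [0.4325, 0.2547, 0.0758]
tool_rot: [[-1.0, 0.014, 0.001], [0.014, 1.0, 0.0], [-0.001, 0.0, -1.0]]
wrist_force: [0.4, -0.9, 6.5]
width: 0.0131
grasp_force: 61.1
```

```bash
python3 - <<'E'
from h import *
s=st()
plan([.432,.2535,.190],3.1,4,0)
E
```

```text
t3.00 p [432.5 254.7  75.8] yx 3.128 z [ 0.001  0.    -1.   ] F [ 0.4 -0.9  6.5] M [-0.28  0.02  0.03] w 13.1 g 61.1 q5 -1.03
max 0.0577879015153527 28.548420308941804
[0.001, -0.001, -0.143, 0.001, 0.002, 0.058, 0.0]
[0.001, -0.001, -0.143, 0.001, 0.002, 0.058, 0.0]
[0.001, -0.001, -0.143, 0.001, 0.002, 0.058, 0.0]
[0.001, -0.001, -0.143, 0.001, 0.002, 0.058, 0.0]
```

```bash
python3 - <<'E'
from h import *
plan([.62,-.05,.18],2.64,14,0,p0=[.4325,.2547,.1902])
E
```

```text
max 0.29032033769887783 25.56528058575871
[-0.068, -0.108, 0.004, 0.0, 0.0, 0.29, 0.0]
[-0.072, -0.105, 0.004, 0.0, 0.0, 0.29, 0.0]
[-0.076, -0.103, 0.004, 0.0, 0.0, 0.29, 0.0]
[-0.079, -0.1, 0.004, 0.0, 0.0, 0.29, 0.0]
[-0.083, -0.097, 0.004, 0.0, 0.0, 0.29, 0.0]
[-0.086, -0.094, 0.004, 0.0, 0.0, 0.29, 0.0]
[-0.089, -0.091, 0.004, 0.0, 0.0, 0.29, 0.0]
[-0.092, -0.088, 0.004, 0.0, 0.0, 0.29, 0.0]
[-0.096, -0.085, 0.004, 0.0, 0.0, 0.29, 0.0]
[-0.098, -0.082, 0.004, 0.0, 0.0, 0.29, 0.0]
[-0.101, -0.078, 0.004, 0.0, 0.0, 0.29, 0.0]
[-0.104, -0.074, 0.004, 0.0, 0.0, 0.29, 0.0]
[-0.106, -0.071, 0.004, 0.0, 0.0, 0.29, 0.0]
[-0.109, -0.067, 0.004, 0.0, 0.0, 0.29, 0.0]
```

Call:
send_rows --series '[[[0,0,-0.14,0,0,0,0],[0,0,-0.14,0,0,0,0],[0,0,-0.15,0,0,0,0],[0,0,-0.14,0,0,0,0],[0,0,0,0,0,0,0],[-0.068,-0.108,0.004,0,0,0.29,0],[-0.072,-0.105,0.004,0,0,0.29,0],[-0.076,-0.103,0.004,0,0,0.29,0],[-0.079,-0.1,0.004,0,0,0.29,0],[-0.083,-0.097,0.004,0,0,0.29,0]]]'

```text
clock: 3.83
ee_pos: [0.4988, 0.1447, 0.1843]
tool_rot: [[-0.982, 0.188, -0.001], [0.188, 0.982, -0.0], [0.001, -0.001, -1.0]]
wrist_force: [0.1, 0.3, -2.6]
width: 0.0131
grasp_force: 60.0
```

Call:
send_rows --series '[[[-0.086,-0.094,0.004,0,0,0.29,0],[-0.089,-0.091,0.004,0,0,0.29,0],[-0.092,-0.088,0.004,0,0,0.29,0],[-0.096,-0.085,0.004,0,0,0.29,0],[-0.098,-0.082,0.004,0,0,0.29,0],[-0.101,-0.078,0.004,0,0,0.29,0],[-0.104,-0.074,0.004,0,0,0.29,0],[-0.106,-0.071,0.004,0,0,0.29,0],[-0.109,-0.067,0.004,0,0,0.29,0],[0,0,0,0,0,0,0]]]'

```text
clock: 4.67
ee_pos: [0.621, -0.0533, 0.1768]
tool_rot: [[-0.875, 0.484, 0.0], [0.484, 0.875, -0.001], [-0.001, -0.001, -1.0]]
wrist_force: [-0.1, 0.1, -2.1]
width: 0.0129
grasp_force: 60.0
```

```bash
python3 - <<'E'
from h import *
for _ in range(6): bot.get_image('wrist')
s=st();im=bot.get_image('wrist');st();pickle.dump((s,im),open('w3.pkl','wb'))
print(proj(im,[.552,-.0136,.07],s))
cv2.imwrite('pics/e.png',im['frame'])
E
```

```text
t4.97 p [618.7 -48.8 177.7] yx 2.642 z [-0.001  0.    -1.   ] F [ 0.4  0.6 -2.7] M [ 0.04  0.01 -0.02] w 13.1 g 60.0 q5 -1.15
t5.02 p [618.9 -48.8 177.9] yx 2.642 z [-0.001  0.    -1.   ] F [ 0.4  0.3 -1.5] M [ 0.04 -0.01 -0.04] w 13.0 g 60.0 q5 -1.15
(np.float64(320.20894021205044), np.float64(97.60116437672194))
```

View pics/e.png

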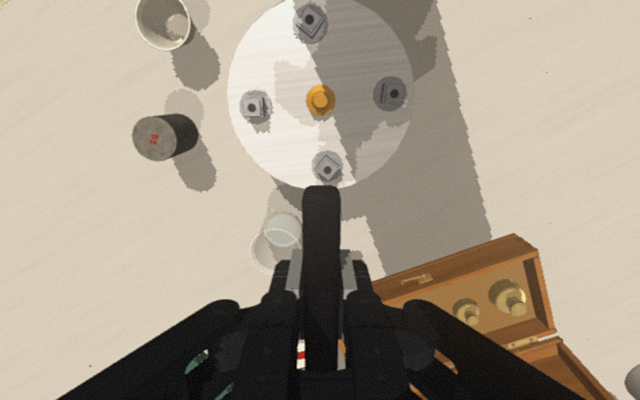

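The wrist view shows the lid centred at about (320,97). Its head-top dots are at (310,20), (252,107), (394,94) and (327,169), which are screws 4, 3, 1 and 2 in some order. I'll refine those, enlarged.

```bash
cat > m3.py <<'E'
from h import *
np.set_printoptions(precision=4,suppress=True,linewidth=200)
s,im=pickle.load(open('w3.pkl','rb'));f=im['frame'];g=cv2.cvtColor(f,cv2.COLOR_BGR2GRAY)
out=[]
for (u,v) in ((310,20),(252,107),(394,94),(327,169)):
    w=g[v-5:v+6,u-5:u+6].astype(float);k=np.clip(np.percentile(w,35)-w,0,None);yy,xx=np.mgrid[v-5:v+6,u-5:u+6]
    c=((k*xx).sum()/k.sum(),(k*yy).sum()/k.sum());print('dot',c,atz(im,*c,.078,s))
    out.append(cv2.resize(f[max(v-20,0):max(v-20,0)+40,u-20:u+20],(300,300),interpolation=cv2.INTER_CUBIC))
cv2.imwrite('pics/f.png',np.vstack([np.hstack(out[:2]),np.hstack(out[2:])]))
E
python3 m3.py
```

```text
dot (np.float64(308.93220338983053), np.float64(18.864406779661017)) [0.5054 0.0035 0.078 ]
dot (np.float64(251.31090487238978), np.float64(107.44547563805105)) [ 0.5345 -0.0594  0.078 ]
dot (np.float64(393.8705501618123), np.float64(93.42718446601941)) [0.5741 0.0328 0.078 ]
dot (np.float64(327.08873114463177), np.float64(169.72670807453417)) [ 0.5995 -0.0337  0.078 ]
```

View pics/f.png

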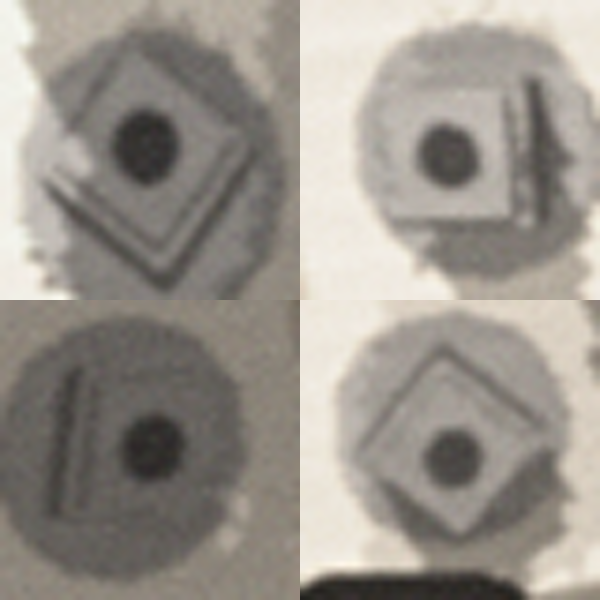

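The dots give the head tops: S1 (.5995,-.0337), S2 (.5741,.0328), S3 (.5054,.0035) and S4 (.5345,-.0594). Cell yaw is about -0.39, with S2 at about 0.2 rad and S4 at about 0.07. Next I go to S2.

```bash
python3 - <<'E'
from h import *
plan([.5738,.033,.154],2.55,6,0)
E
```

```text
max 0.12748377227917515 16.07421183240395
[0.066, 0.042, 0.02, 0.0, -0.001, 0.127, 0.0]
[0.066, 0.041, 0.02, 0.0, -0.001, 0.127, 0.0]
[0.067, 0.04, 0.02, 0.0, -0.001, 0.127, 0.0]
[0.067, 0.039, 0.02, 0.0, -0.001, 0.127, 0.0]
[0.068, 0.038, 0.02, 0.0, -0.001, 0.127, 0.0]
[0.069, 0.037, 0.02, 0.0, -0.001, 0.127, 0.0]
```

Call:
send_rows --series '[[[0.066,0.042,0.02,0,0,0.127,0],[0.066,0.041,0.02,0,0,0.127,0],[0.067,0.04,0.02,0,0,0.127,0],[0.067,0.039,0.02,0,0,0.127,0],[0.068,0.038,0.02,0,0,0.127,0],[0.069,0.037,0.02,0,0,0.127,0],[0,0,0,0,0,0,0],[0,0,0,0,0,0,0],[0,0,0,0,0,0,0],[0,0,0,0,0,0,0]]]'

```text
clock: 5.85
ee_pos: [0.5751, 0.032, 0.1545]
tool_rot: [[-0.83, 0.558, 0.001], [0.558, 0.83, -0.0], [-0.001, 0.0, -1.0]]
wrist_force: [-0.3, 0.2, -1.8]
width: 0.0131
grasp_force: 60.0
```

```bash
python3 -c "
from h import *
st();plan([.5738,.033,.144],2.55,1,0)"
```

```text
t5.85 p [575.1  32.  154.5] yx 2.549 z [ 0.001 -0.    -1.   ] F [-0.3  0.2 -1.8] M [ 0.02 -0.05 -0.04] w 13.1 g 60.0 q5 -0.93
max 0.006752192762448007 10.607673494498373
[0.008, 0.0, 0.052, 0.003, 0.007, -0.004, 0.0]
```

Call:
send_rows --series '[[[0.007,0,0.01,0,0,0,0],[0,0,0.01,0,0,0,0],[0,0,0.01,0,0,0,0],[0,0,0.01,0,0,0,0],[0,0,0.006,0,0,0,0],[0,0,0.006,0,0,0,0],[0,0,0,0,0,0,0],[0,0,0,0,0,0,0],[0,0,0,0,0,0,0],[0,0,0,0,0,0,0]]]'

```text
clock: 6.68
ee_pos: [0.5735, 0.0332, 0.1438]
tool_rot: [[-0.83, 0.558, 0.0], [0.558, 0.83, 0.0], [-0.0, 0.0, -1.0]]
wrist_force: [0.1, 0.1, -1.7]
width: 0.0132
grasp_force: 60.0
```

```bash
python3 -c "
from h import *
st()"
```

```text
t6.68 p [573.5  33.2 143.8] yx 2.549 z [ 0.  0. -1.] F [ 0.1  0.1 -1.7] M [ 0.02 -0.03  0.06] w 13.2 g 60.0 q5 -0.92
```

Call:
send_rows --series '[[[0,0,0.004,0,0,0,0],[0,0,0.004,0,0,0,0],[0,0,0.004,0,0,0,0],[0,0,0.004,0,0,0,0],[0,0,0.004,0,0,0,0],[0,0,0.002,0,0,0,0],[0,0,0,0,0,0,0],[0,0,0,0,0,0,0],[0,0,0,0,0,0,0],[0,0,0,0,0,0,0]]]'

```text
clock: 7.52
ee_pos: [0.5734, 0.0332, 0.1393]
tool_rot: [[-0.83, 0.558, 0.0], [0.558, 0.83, -0.0], [-0.0, 0.0, -1.0]]
wrist_force: [0.3, -0.7, -0.7]
width: 0.0131
grasp_force: 60.0
```

```bash
python3 -c "
from h import *
st()"
```

```text
t7.52 p [573.4  33.2 139.3] yx 2.549 z [ 0. -0. -1.] F [ 0.3 -0.7 -0.7] M [0.   0.03 0.04] w 13.1 g 60.0 q5 -0.92
```

Call:
send_rows --series '[[[0,0,0.008,0,0,0,0],[0,0,0.008,0,0,0,0],[0,0,0.008,0,0,0,0],[0,0,0.006,0,0,0,0],[0,0,0.004,0,0,0,0],[0,0,0,0,0,0,0],[0,0,0,0,0,0.5,0],[0,0,0,0,0,0.5,0],[0,0,0,0,0,0.5,0],[0,0,0,0,0,0.5,0]]]'

```text
clock: 8.35
ee_pos: [0.5729, 0.0331, 0.1324]
tool_rot: [[-0.671, 0.742, -0.001], [0.742, 0.671, -0.0], [0.001, -0.001, -1.0]]
wrist_force: [-1.5, 0.3, -1.7]
width: 0.0132
grasp_force: 60.1
```

```bash
python3 -c "
from h import *
st()"
```

```text
t8.35 p [572.9  33.1 132.4] yx 2.306 z [-0.001 -0.    -1.   ] F [-1.5  0.3 -1.7] M [0.07 0.28 0.08] w 13.2 g 60.1 q5 -0.68
```

Call:
send_rows --series '[[[0,0,0,0,0,0.6,0],[0,0,0,0,0,0.6,0],[0,0,0,0,0,0.6,0],[0,0,0,0,0,0.6,0],[0,0,0,0,0,0.6,0],[0,0,0,0,0,0.6,0],[0,0,0,0,0,0.6,0],[0,0,0,0,0,0.4,0],[0,0,0,0,0,0,0],[0,0,0,0,0,0,0]]]'

```text
clock: 9.18
ee_pos: [0.5727, 0.0332, 0.1323]
tool_rot: [[-0.187, 0.982, -0.001], [0.982, 0.187, 0.0], [0.0, -0.001, -1.0]]
wrist_force: [-3.3, 1.4, -1.2]
width: 0.0128
grasp_force: 60.4
```

```bash
python3 -c "
from h import *
st()"
```

```text
t9.18 p [572.7  33.2 132.3] yx 1.759 z [-0.001  0.    -1.   ] F [-3.3  1.4 -1.2] M [0.21 0.77 0.2 ] w 12.8 g 60.4 q5 -0.13
```

Call:
send_rows --series '[[[0,0,0,0,0,-0.6,0],[0,0,0,0,0,-0.6,0],[0,0,0,0,0,-0.6,0],[0,0,0,0,0,-0.5,0],[0,0,0,0,0,0,0],[0,0,-0.03,0,0,0,0],[0,0,-0.03,0,0,0,0],[0,0,-0.04,0,0,0,0],[0,0,-0.04,0,0,0,0],[0,0,0,0,0,0,0]]]'

```text
clock: 10.02
ee_pos: [0.5748, 0.0332, 0.1629]
tool_rot: [[-0.446, 0.895, 0.004], [0.895, 0.446, 0.0], [-0.001, 0.003, -1.0]]
wrist_force: [0.3, 0.8, -2.0]
width: 0.0133
grasp_force: 60.0
```

```bash
python3 -c "
from h import *
st();plan([.5342,-.0592,.156],2.65,7,0)"
```

```text
t10.02 p [574.8  33.2 162.9] yx 2.033 z [ 0.004  0.    -1.   ] F [ 0.3  0.8 -2. ] M [-0.09 -0.06 -0.03] w 13.3 g 60.0 q5 -0.41
max 0.7348854135992005 14.450619207096207
[-0.046, -0.055, 0.005, 0.003, 0.003, -0.735, 0.0]
[-0.041, -0.059, 0.005, 0.003, 0.003, -0.735, 0.0]
[-0.036, -0.063, 0.005, 0.003, 0.003, -0.735, 0.0]
[-0.03, -0.066, 0.005, 0.003, 0.003, -0.735, 0.0]
[-0.024, -0.068, 0.005, 0.003, 0.003, -0.735, 0.0]
[-0.018, -0.07, 0.005, 0.003, 0.003, -0.735, 0.0]
[-0.012, -0.071, 0.005, 0.003, 0.003, -0.735, 0.0]
```

Call:
send_rows --series '[[[-0.046,-0.055,0.005,0,0,-0.735,0],[-0.041,-0.059,0.005,0,0,-0.735,0],[-0.036,-0.063,0.005,0,0,-0.735,0],[-0.03,-0.066,0.005,0,0,-0.735,0],[-0.024,-0.068,0.005,0,0,-0.735,0],[-0.018,-0.07,0.005,0,0,-0.735,0],[-0.012,-0.071,0.005,0,0,-0.735,0],[0,0,0,0,0,0,0],[0,0,0,0,0,0,0],[0,0,0,0,0,0,0]]]'

```text
clock: 10.85
ee_pos: [0.5332, -0.059, 0.1538]
tool_rot: [[-0.88, 0.474, 0.001], [0.474, 0.88, 0.0], [-0.001, 0.001, -1.0]]
wrist_force: [0.0, 0.1, -1.6]
width: 0.013
grasp_force: 60.0
```

```bash
python3 -c "
from h import *
for _ in range(4): bot.get_image('wrist')
st();plan([.5342,-.0592,.144],2.65,1,0)"
```

```text
t11.05 p [533.1 -58.8 153.6] yx 2.65 z [ 0.  0. -1.] F [-0.3 -0.2 -2. ] M [ 0.04 -0.    0.05] w 13.1 g 60.0 q5 -1.19
max 0.002767482865279605 9.647539333484584
[-0.006, 0.001, 0.048, 0.001, 0.002, 0.003, 0.0]
```

Call:
send_rows --series '[[[-0.006,0.001,0.01,0,0,0,0],[0,0,0.01,0,0,0,0],[0,0,0.01,0,0,0,0],[0,0,0.008,0,0,0,0],[0,0,0.006,0,0,0,0],[0,0,0.005,0,0,0,0],[0,0,0.004,0,0,0,0],[0,0,0,0,0,0,0],[0,0,0,0,0,0,0],[0,0,0,0,0,0,0]]]'

```text
clock: 11.88
ee_pos: [0.534, -0.0597, 0.143]
tool_rot: [[-0.882, 0.472, 0.0], [0.472, 0.882, -0.0], [-0.0, 0.0, -1.0]]
wrist_force: [0.5, -0.2, -1.8]
width: 0.0132
grasp_force: 60.0
```

```bash
python3 -c "
from h import *
st()"
```

```text
t11.88 p [534.  -59.7 143. ] yx 2.651 z [ 0. -0. -1.] F [ 0.5 -0.2 -1.8] M [-0.   -0.02  0.04] w 13.2 g 60.0 q5 -1.19
```

Call:
send_rows --series '[[[0,0,0.005,0,0,0,0],[0,0,0.005,0,0,0,0],[0,0,0.005,0,0,0,0],[0,0,0.004,0,0,0,0],[0,0,0,0,0,0,0],[0,0,0,0,0,0,0],[0,0,0,0,0,0,0],[0,0,0,0,0,0,0],[0,0,0,0,0,0,0],[0,0,0,0,0,0,0]]]'

```text
clock: 12.72
ee_pos: [0.5339, -0.0597, 0.1391]
tool_rot: [[-0.882, 0.472, 0.0], [0.472, 0.882, -0.0], [-0.0, 0.0, -1.0]]
wrist_force: [0.7, -0.0, -1.9]
width: 0.013
grasp_force: 60.0
```

```bash
python3 -c "
from h import *
st()"
```

```text
t12.72 p [533.9 -59.7 139.1] yx 2.651 z [ 0. -0. -1.] F [ 0.7 -0.  -1.9] M [0.01 0.06 0.04] w 13.0 g 60.0 q5 -1.19
```

Call:
send_rows --series '[[[0,0,0.01,0,0,0,0],[0,0,0.01,0,0,0,0],[0,0,0.008,0,0,0,0],[0,0,0.005,0,0,0,0],[0,0,0,0,0,0.6,0],[0,0,0,0,0,0.6,0],[0,0,0,0,0,0.6,0],[0,0,0,0,0,0.6,0],[0,0,0,0,0,0.6,0],[0,0,0,0,0,0.6,0]]]'

```text
clock: 13.55
ee_pos: [0.5333, -0.059, 0.1321]
tool_rot: [[-0.601, 0.8, -0.001], [0.8, 0.601, 0.001], [0.002, -0.0, -1.0]]
wrist_force: [-1.0, 3.8, -1.2]
width: 0.0132
grasp_force: 60.1
```

```bash
python3 -c "
from h import *
st()"
```

```text
t13.55 p [533.3 -59.  132.1] yx 2.215 z [-0.001  0.001 -1.   ] F [-1.   3.8 -1.2] M [0.84 0.3  0.21] w 13.2 g 60.1 q5 -0.76
```

Call:
send_rows --series '[[[0.002,0.002,0,0,0,0.5,0],[0.001,0,0,0,0,0.6,0],[0,0,0,0,0,0.6,0],[0,0,0,0,0,0.6,0],[0,0,0,0,0,0.6,0],[0,0,0,0,0,0.6,0],[0,0,0,0,0,0.3,0],[0,0,0,0,0,0,0],[0,0,0,0,0,0,0],[0,0,0,0,0,0,0]]]'

```text
clock: 14.38
ee_pos: [0.5331, -0.0587, 0.1321]
tool_rot: [[-0.192, 0.981, -0.002], [0.981, 0.192, 0.0], [0.001, -0.001, -1.0]]
wrist_force: [-3.6, 3.1, -1.4]
width: 0.0133
grasp_force: 60.2
```

```bash
python3 -c "
from h import *
for i in range(3): st(); bot.get_image('wrist')
s=st();im=bot.get_image('wrist');pickle.dump((s,im),open('w4.pkl','wb'));cv2.imwrite('pics/g.png',im['frame'])"
```

```text
t14.38 p [533.1 -58.7 132.1] yx 1.764 z [-0.002  0.    -1.   ] F [-3.6  3.1 -1.4] M [0.5  0.67 0.25] w 13.3 g 60.2 q5 -0.31
t14.43 p [533.1 -58.8 132.2] yx 1.764 z [-0.002  0.    -1.   ] F [-3.1  2.6 -2.6] M [0.66 0.71 0.23] w 13.0 g 60.1 q5 -0.31
t14.48 p [533.2 -58.8 132.2] yx 1.764 z [-0.001  0.    -1.   ] F [-3.   2.3 -3. ] M [0.61 0.79 0.19] w 13.2 g 60.1 q5 -0.31
t14.53 p [533.2 -58.8 132.1] yx 1.763 z [-0.001  0.    -1.   ] F [-3.8  2.8 -1.9] M [0.63 0.86 0.28] w 13.4 g 60.1 q5 -0.31
```

View pics/g.png

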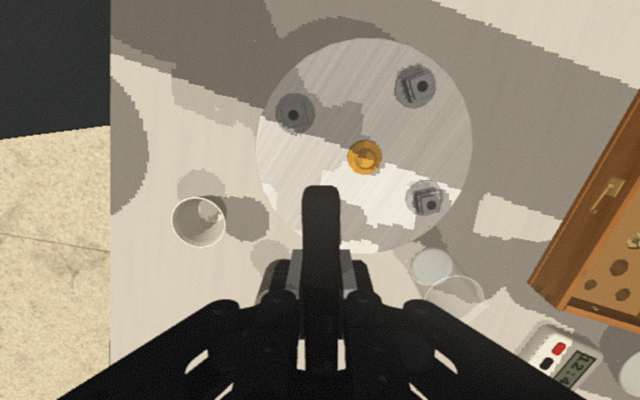

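The view shows S2 at (417,87), S3 at (295,113) and S1 at (428,198), all with similarly turned heads, so the first pass is done. Now S4 goes home.

Call:
send_rows --series '[[[0.002,-0.002,0,0,0,0.6,0],[0,0,0,0,0,0.6,0],[0,0,0,0,0,0.6,0],[0,0,0,0,0,0.6,0],[0,0,0,0,0,0.6,0],[0,0,0,0,0,0.6,0],[0,0,0,0,0,0.6,0],[0,0,0,0,0,0.6,0],[0,0,0,0,0,0.6,0],[0,0,0,0,0,0,0]]]'

```text
clock: 15.42
ee_pos: [0.5329, -0.0585, 0.1322]
tool_rot: [[0.443, 0.896, -0.001], [0.896, -0.443, 0.0], [-0.0, -0.001, -1.0]]
wrist_force: [-3.2, 3.7, -3.8]
width: 0.0132
grasp_force: 60.0
```

```bash
python3 -c "
from h import *
st()"
```

```text
t15.42 p [532.9 -58.5 132.2] yx 1.112 z [-0.001  0.    -1.   ] F [-3.2  3.7 -3.8] M [0.82 0.77 0.3 ] w 13.2 g 60.0 q5 0.35
```

Call:
send_rows --series '[[[0.001,0.001,0,0,0,0.3,0],[0,0,0,0,0,0.3,0],[0,0,0,0,0,0.2,0],[0,0,0,0,0,0,0],[0,0,0,0,0,0,0],[0,0,0,0,0,0,0],[0,0,0,0,0,0,0],[0,0,0,0,0,0,0],[0,0,0,0,0,0,0],[0,0,0,0,0,0,0]]]'

```text
clock: 16.25
ee_pos: [0.533, -0.0584, 0.1322]
tool_rot: [[0.522, 0.853, -0.001], [0.853, -0.522, 0.0], [-0.0, -0.001, -1.0]]
wrist_force: [-5.2, 3.3, -2.1]
width: 0.013
grasp_force: 60.0
```

```bash
python3 -c "
from h import *
for i in range(4): st(); bot.get_image('wrist')"
```

```text
t16.25 p [533.  -58.4 132.2] yx 1.021 z [-0.001  0.    -1.   ] F [-5.2  3.3 -2.1] M [0.78 0.92 0.26] w 13.0 g 60.0 q5 0.44
t16.30 p [533.  -58.4 132.2] yx 1.021 z [-0.001  0.    -1.   ] F [-4.6  2.5 -3.4] M [0.77 1.   0.19] w 13.1 g 60.0 q5 0.44
t16.35 p [533.  -58.4 132.2] yx 1.022 z [-0.001  0.    -1.   ] F [-4.6  4.2 -2.5] M [0.78 0.92 0.28] w 13.3 g 60.0 q5 0.44
t16.40 p [533.  -58.4 132.2] yx 1.022 z [-0.001  0.    -1.   ] F [-4.1  4.2 -3.5] M [0.8  0.93 0.29] w 13.1 g 60.0 q5 0.44
```

Call:
send_rows --series '[[[0.001,-0.005,0,0,0,0.2,0],[0,0,0,0,0,0.3,0],[0,0,0,0,0,0.2,0],[0,0,0,0,0,0,0],[0,0,0,0,0,0,0],[0,0,0,0,0,0,0],[0,0,0,0,0,0,0],[0,0,0,0,0,0,0],[0,0,0,0,0,0,0],[0,0,0,0,0,0,0]]]'

```text
clock: 17.28
ee_pos: [0.5328, -0.0579, 0.1323]
tool_rot: [[0.594, 0.805, -0.0], [0.805, -0.594, -0.0], [-0.0, -0.0, -1.0]]
wrist_force: [-2.7, 1.2, -7.8]
width: 0.0133
grasp_force: 59.5
```

```bash
cat >> h.py <<'E'
def av(n=4):
    L=[]
    for i in range(n):
        s=bot.sense();L.append(np.r_[s['ee_pos']*1e3,s['wrist_force'],s['torque'],np.arctan2(s['tool_rot'][1,0],s['tool_rot'][0,0])])
        if i<n-1: bot.get_image('wrist')
    a=np.mean(L,0);print('t%.2f'%s['clock'],'p',a[:3].round(1),'F',a[3:6].round(1),'M',a[6:9].round(2),'yaw',a[9].round(3),'g',round(s['grasp_force'],1),'q5',round(s['joints'][5],2))
E
python3 -c "
from h import *
av(5)"
```

```text
t17.48 p [532.8 -57.9 132.4] F [-2.3  1.  -8. ] M [0.22 0.54 0.3 ] yaw 0.935 g 59.4 q5 0.53
```

Call:
send_rows --series '[[[0,-0.001,0,0,0,0.3,0],[0,0,0,0,0,0.3,0],[0,0,0,0,0,0,0],[0,0,0,0,0,0,0],[0,0,0,0,0,0,0],[0,0,0,0,0,0,0],[0,0,0,0,0,0,0],[0,0,0,0,0,0,0],[0,0,0,0,0,0,0],[0,0,0,0,0,0,0]]]'

```text
clock: 18.32
ee_pos: [0.5328, -0.0578, 0.1325]
tool_rot: [[0.65, 0.76, 0.0], [0.76, -0.65, -0.0], [-0.0, 0.0, -1.0]]
wrist_force: [-2.0, 0.3, -6.7]
width: 0.0136
grasp_force: 59.4
```

```bash
python3 -c "
from h import *
av(4)"
```

```text
t18.47 p [532.8 -57.8 132.5] F [-2.1  0.8 -7.2] M [0.2  0.5  0.31] yaw 0.863 g 59.4 q5 0.6
```

Call:
send_rows --series '[[[0,0,0,0,0,0.3,0],[0,0,0,0,0,0.3,0],[0,0,0,0,0,0,0],[0,0,0,0,0,0,0],[0,0,0,0,0,0,0],[0,0,0,0,0,0,0],[0,0,0,0,0,0,0],[0,0,0,0,0,0,0],[0,0,0,0,0,0,0],[0,0,0,0,0,0,0]]]'

```text
clock: 19.3
ee_pos: [0.5327, -0.0578, 0.1325]
tool_rot: [[0.703, 0.711, -0.0], [0.711, -0.703, 0.0], [-0.0, -0.0, -1.0]]
wrist_force: [-2.8, 1.2, -5.8]
width: 0.0129
grasp_force: 59.6
```

```bash
python3 -c "
from h import *
av(4)
f=bot.get_image('wrist')['frame'];g=pickle.load(open('w4.pkl','rb'))[1]['frame']
cv2.imwrite('pics/h.png',np.hstack([cv2.resize(x[0:330,220:480],(400,508)) for x in (g,f)]))"
```

```text
t19.45 p [532.7 -57.8 132.5] F [-2.6  0.9 -5.5] M [0.18 0.67 0.38] yaw 0.791 g 59.6 q5 0.67
```

View pics/h.png

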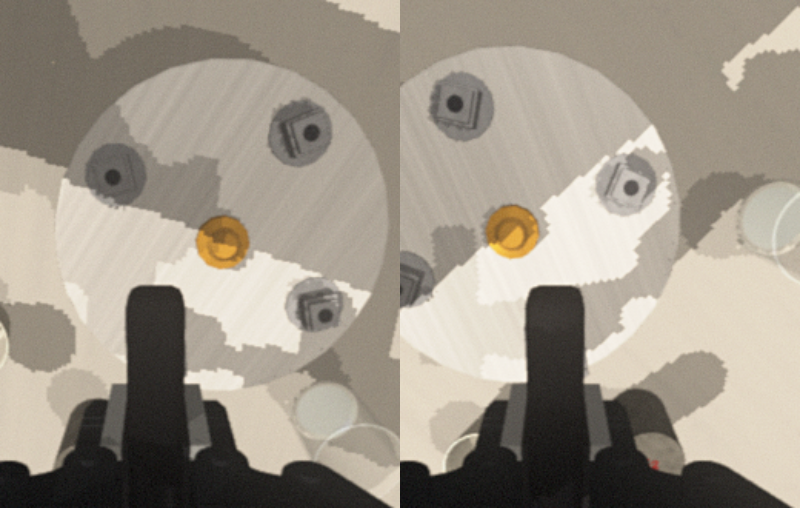

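Call:
send_rows --series '[[[0,0,0,0,0,0.25,0],[0,0,0,0,0,0.25,0],[0,0,0,0,0,0,0],[0,0,0,0,0,0,0],[0,0,0,0,0,0,0],[0,0,0,0,0,0,0],[0,0,0,0,0,0,0],[0,0,0,0,0,0,0],[0,0,0,0,0,0,0],[0,0,0,0,0,0,0]]]'

```text
clock: 20.33
ee_pos: [0.5328, -0.0578, 0.1325]
tool_rot: [[0.745, 0.667, 0.0], [0.667, -0.745, 0.0], [0.0, 0.0, -1.0]]
wrist_force: [-1.1, 1.2, -3.5]
width: 0.0133
grasp_force: 59.7
```

```bash
python3 -c "
from h import *
av(4)"
```

```text
t20.48 p [532.8 -57.8 132.5] F [-2.1  1.2 -4.5] M [0.38 0.56 0.5 ] yaw 0.731 g 59.8 q5 0.73
```

Call:
send_rows --series '[[[0,0,0,0,0,-0.9,0],[0,0,0,0,0,-0.9,0],[0,0,0,0,0,-0.9,0],[0,0,0,0,0,-0.9,0],[0,0,0,0,0,0,0],[0,0,0,0,0,0,0],[0,0,-0.03,0,0,0,0],[0,0,-0.04,0,0,0,0],[0,0,-0.05,0,0,0,0],[0,0,0,0,0,0,0]]]'

```text
clock: 21.32
ee_pos: [0.5349, -0.058, 0.1594]
tool_rot: [[0.398, 0.917, 0.005], [0.917, -0.398, -0.001], [0.001, 0.005, -1.0]]
wrist_force: [1.0, 0.4, -2.3]
width: 0.0132
grasp_force: 60.0
```

```bash
python3 -c "
from h import *
st();plan([.5729,.0333,.156],2.05,8,0)"
```

```text
t21.32 p [534.9 -58.  159.4] yx 1.161 z [ 0.005 -0.001 -1.   ] F [ 1.   0.4 -2.3] M [-0.01 -0.05 -0.02] w 13.2 g 60.0 q5 0.3
max 0.925621380232124 12.372110695796746
[0.062, -0.001, 0.002, 0.005, 0.001, -0.926, 0.0]
[0.062, 0.006, 0.002, 0.005, 0.001, -0.926, 0.0]
[0.061, 0.013, 0.002, 0.005, 0.001, -0.926, 0.0]
[0.059, 0.019, 0.002, 0.005, 0.001, -0.926, 0.0]
[0.056, 0.026, 0.002, 0.005, 0.001, -0.926, 0.0]
[0.053, 0.032, 0.002, 0.005, 0.001, -0.926, 0.0]
[0.049, 0.037, 0.002, 0.005, 0.001, -0.926, 0.0]
[0.045, 0.043, 0.002, 0.005, 0.001, -0.926, 0.0]
```

Call:
send_rows --series '[[[0.062,-0.001,0.002,0,0,-0.926,0],[0.062,0.006,0.002,0,0,-0.926,0],[0.061,0.013,0.002,0,0,-0.926,0],[0.059,0.019,0.002,0,0,-0.926,0],[0.056,0.026,0.002,0,0,-0.926,0],[0.053,0.032,0.002,0,0,-0.926,0],[0.049,0.037,0.002,0,0,-0.926,0],[0.045,0.043,0.002,0,0,-0.926,0],[0,0,0,0,0,0,0],[0,0,0,0,0,0,0]]]'

```text
clock: 22.15
ee_pos: [0.5712, 0.0342, 0.1537]
tool_rot: [[-0.461, 0.888, 0.001], [0.888, 0.461, -0.0], [-0.001, 0.001, -1.0]]
wrist_force: [0.4, -0.0, -2.6]
width: 0.0131
grasp_force: 60.1
```

```bash
python3 -c "
from h import *
av(4);plan([.5729,.0333,.143],2.05,1,0)"
```

```text
t22.30 p [570.8  33.7 153.5] F [ 0.2 -0.3 -2.6] M [-0.02  0.02 -0.03] yaw 2.049 g 60.1 q5 -0.42
max 0.010187688770909137 10.709870819899253
[-0.005, 0.01, 0.052, 0.001, 0.002, -0.01, 0.0]
```

Call:
send_rows --series '[[[-0.005,0.01,0.01,0,0,0,0],[0,0,0.01,0,0,0,0],[0,0,0.01,0,0,0,0],[0,0,0.01,0,0,0,0],[0,0,0.007,0,0,0,0],[0,0,0.005,0,0,0,0],[0,0,0,0,0,0,0],[0,0,0,0,0,0,0],[0,0,0,0,0,0,0],[0,0,0,0,0,0,0]]]'

```text
clock: 23.13
ee_pos: [0.5731, 0.0339, 0.143]
tool_rot: [[-0.462, 0.887, 0.0], [0.887, 0.462, -0.0], [-0.0, 0.0, -1.0]]
wrist_force: [0.7, -0.3, -1.4]
width: 0.0131
grasp_force: 60.2
```

```bash
python3 -c "
from h import *
av(3)"
```

```text
t23.23 p [573.1  33.9 143. ] F [ 0.5 -0.2 -1.6] M [-0.02 -0.01 -0.  ] yaw 2.052 g 60.2 q5 -0.42
```

Call:
send_rows --series '[[[0,0,0.006,0,0,0,0],[0,0,0.006,0,0,0,0],[0,0,0.006,0,0,0,0],[0,0,0.004,0,0,0,0],[0,0,0,0,0,0,0],[0,0,0,0,0,0,0],[0,0,0,0,0,0,0],[0,0,0,0,0,0,0],[0,0,0,0,0,0,0],[0,0,0,0,0,0,0]]]'

```text
clock: 24.07
ee_pos: [0.5729, 0.0339, 0.1385]
tool_rot: [[-0.462, 0.887, -0.0], [0.887, 0.462, -0.0], [0.0, -0.0, -1.0]]
wrist_force: [-0.3, 0.8, -2.6]
width: 0.0128
grasp_force: 60.1
```

```bash
python3 -c "
from h import *
av(3)"
```

```text
t24.17 p [572.9  33.9 138.5] F [-0.2  0.  -2.3] M [-0.04  0.05 -0.02] yaw 2.052 g 60.1 q5 -0.42
```

Call:
send_rows --series '[[[0,0,0.009,0,0,0,0],[0,0,0.008,0,0,0,0],[0,0,0.007,0,0,0,0],[0,0,0.005,0,0,0,0],[0,0,0,0,0,0.7,0],[0,0,0,0,0,0.7,0],[0,0,0,0,0,0.7,0],[0,0,0,0,0,0.7,0],[0,0,0,0,0,0.7,0],[0,0,0,0,0,0.7,0]]]'

```text
clock: 25.0
ee_pos: [0.5724, 0.0336, 0.1323]
tool_rot: [[0.027, 1.0, -0.001], [1.0, -0.027, -0.001], [-0.001, -0.001, -1.0]]
wrist_force: [-1.8, -0.7, -1.6]
width: 0.0134
grasp_force: 60.1
```

```bash
python3 -c "
from h import *
av(3)"
```

```text
t25.10 p [572.4  33.7 132.3] F [-2.1 -1.  -1.9] M [-0.28  0.44  0.25] yaw 1.543 g 60.1 q5 0.08
```

Call:
send_rows --series '[[[-0.001,-0.002,0,0,0,0.65,0],[0,0,0,0,0,0.65,0],[0,0,0,0,0,0.65,0],[0,0,0,0,0,0.65,0],[0,-0.001,0,0,0,0.65,0],[0,-0.001,0,0,0,0.65,0],[0,-0.001,0,0,0,0.65,0],[0,0,0,0,0,0.5,0],[0,0,0,0,0,0.4,0],[0,0,0,0,0,0,0]]]'

```text
clock: 25.93
ee_pos: [0.572, 0.034, 0.1324]
tool_rot: [[0.626, 0.78, -0.0], [0.78, -0.626, 0.0], [-0.0, -0.0, -1.0]]
wrist_force: [0.4, -0.2, -3.5]
width: 0.0133
grasp_force: 59.8
```

```bash
python3 -c "
from h import *
av(3)"
```

```text
t26.03 p [572.   34.  132.4] F [ 0.3 -0.1 -4.2] M [-0.03 -0.    0.33] yaw 0.896 g 59.8 q5 0.73
```

Call:
send_rows --series '[[[0,0,0,0,0,0.3,0],[0,0,0,0,0,0.3,0],[0,0,0,0,0,0.2,0],[0,0,0,0,0,0,0],[0,0,0,0,0,0,0],[0,0,0,0,0,0,0],[0,0,0,0,0,0,0],[0,0,0,0,0,0,0],[0,0,0,0,0,0,0],[0,0,0,0,0,0,0]]]'

```text
clock: 26.87
ee_pos: [0.572, 0.034, 0.1326]
tool_rot: [[0.698, 0.716, -0.0], [0.716, -0.698, 0.0], [-0.0, -0.0, -1.0]]
wrist_force: [0.7, 0.6, -6.0]
width: 0.0129
grasp_force: 59.6
```

```bash
python3 -c "
from h import *
av(4)"
```

```text
t27.02 p [572.   34.  132.6] F [ 0.1  1.  -6. ] M [ 0.22 -0.12  0.41] yaw 0.798 g 59.6 q5 0.83
```

Call:
send_rows --series '[[[0,0,0,0,0,0.25,0],[0,0,0,0,0,0.25,0],[0,0,0,0,0,0,0],[0,0,0,0,0,0,0],[0,0,0,0,0,0,0],[0,0,0,0,0,0,0],[0,0,0,0,0,0,0],[0,0,0,0,0,0,0],[0,0,0,0,0,0,0],[0,0,0,0,0,0,0]]]'

```text
clock: 27.85
ee_pos: [0.572, 0.034, 0.1326]
tool_rot: [[0.74, 0.673, -0.0], [0.673, -0.74, 0.0], [-0.0, -0.0, -1.0]]
wrist_force: [0.2, 2.4, -7.9]
width: 0.0132
grasp_force: 59.5
```

```bash
python3 -c "
from h import *
av(4)"
```

```text
t28.00 p [572.   33.9 132.6] F [ 0.6  1.9 -7.3] M [ 0.35 -0.16  0.54] yaw 0.738 g 59.5 q5 0.89
```

Call:
send_rows --series '[[[0,0,0,0,0,-0.9,0],[0,0,0,0,0,-0.9,0],[0,0,0,0,0,-0.9,0],[0,0,0,0,0,-0.9,0],[0,0,0,0,0,0,0],[0,0,0,0,0,0,0],[0,0,-0.03,0,0,0,0],[0,0,-0.04,0,0,0,0],[0,0,-0.05,0,0,0,0],[0,0,0,0,0,0,0]]]'

```text
clock: 28.83
ee_pos: [0.5736, 0.034, 0.1594]
tool_rot: [[0.392, 0.92, 0.004], [0.92, -0.392, 0.0], [0.002, 0.003, -1.0]]
wrist_force: [0.6, -0.7, -1.6]
width: 0.0133
grasp_force: 60.2
```

```bash
python3 -c "
from h import *
av(4);plan([.5983,-.0327,.155],2.05,8,0)"
```

```text
t28.98 p [572.9  34.  158.2] F [ 0.2  0.  -1.6] M [ 0.02 -0.    0.02] yaw 1.169 g 60.2 q5 0.46
max 0.9176117971595199 8.95207880782133
[-0.032, 0.031, 0.001, 0.001, 0.0, -0.918, 0.0]
[-0.035, 0.028, 0.001, 0.001, 0.0, -0.918, 0.0]
[-0.038, 0.024, 0.001, 0.001, 0.0, -0.918, 0.0]
[-0.04, 0.019, 0.001, 0.001, 0.0, -0.918, 0.0]
[-0.042, 0.015, 0.001, 0.001, 0.0, -0.918, 0.0]
[-0.044, 0.01, 0.001, 0.001, 0.0, -0.918, 0.0]
[-0.044, 0.005, 0.001, 0.001, 0.0, -0.918, 0.0]
[-0.045, 0.0, 0.001, 0.001, 0.0, -0.918, 0.0]
```

Call:
send_rows --series '[[[-0.032,0.031,0.002,0,0,-0.918,0],[-0.035,0.028,0.002,0,0,-0.918,0],[-0.038,0.024,0.001,0,0,-0.918,0],[-0.04,0.019,0.001,0,0,-0.918,0],[-0.042,0.015,0.001,0,0,-0.918,0],[-0.044,0.01,0.001,0,0,-0.918,0],[-0.044,0.005,0.001,0,0,-0.918,0],[-0.045,0,0.001,0,0,-0.918,0],[0,0,0,0,0,0,0],[0,0,0,0,0,0,0]]]'

```text
clock: 29.82
ee_pos: [0.598, -0.0327, 0.1542]
tool_rot: [[-0.458, 0.889, -0.001], [0.889, 0.458, 0.0], [0.001, -0.001, -1.0]]
wrist_force: [0.7, 0.2, -1.6]
width: 0.0128
grasp_force: 60.0
```

```bash
python3 -c "
from h import *
bot.get_image('wrist');bot.get_image('wrist');av(2);plan([.5983,-.0327,.143],2.05,1,0)"
```

```text
t29.97 p [597.9 -32.2 154.4] F [ 0.2 -0.2 -2.1] M [-0.04 -0.03  0.01] yaw 2.048 g 60.0 q5 -0.53
max 0.015987425366406263 11.504490542679546
[-0.004, 0.0, 0.057, -0.003, -0.003, -0.016, 0.0]
```

Call:
send_rows --series '[[[-0.002,0,0.01,0,0,0,0],[0,0,0.01,0,0,0,0],[0,0,0.01,0,0,0,0],[0,0,0.01,0,0,0,0],[0,0,0.01,0,0,0,0],[0,0,0.006,0,0,0,0],[0,0,0,0,0,0,0],[0,0,0,0,0,0,0],[0,0,0,0,0,0,0],[0,0,0,0,0,0,0]]]'

```text
clock: 30.8
ee_pos: [0.5985, -0.033, 0.1436]
tool_rot: [[-0.462, 0.887, 0.0], [0.887, 0.462, -0.0], [-0.0, 0.0, -1.0]]
wrist_force: [-0.2, -0.6, -1.9]
width: 0.0132
grasp_force: 60.0
```

```bash
python3 -c "
from h import *
av(3)"
```

```text
t30.90 p [598.5 -33.  143.6] F [-0.5 -0.  -2.3] M [ 0.    0.01 -0.01] yaw 2.051 g 60.0 q5 -0.54
```

Call:
send_rows --series '[[[0,0,0.007,0,0,0,0],[0,0,0.007,0,0,0,0],[0,0,0.006,0,0,0,0],[0,0,0.004,0,0,0,0],[0,0,0,0,0,0,0],[0,0,0,0,0,0,0],[0,0,0,0,0,0,0],[0,0,0,0,0,0,0],[0,0,0,0,0,0,0],[0,0,0,0,0,0,0]]]'

```text
clock: 31.73
ee_pos: [0.5985, -0.033, 0.1388]
tool_rot: [[-0.462, 0.887, 0.0], [0.887, 0.462, -0.0], [-0.0, 0.0, -1.0]]
wrist_force: [0.3, 0.5, -2.0]
width: 0.0133
grasp_force: 60.1
```

```bash
python3 -c "
from h import *
av(3)"
```

```text
t31.83 p [598.5 -33.  138.7] F [-0.  -0.3 -1.8] M [-0.03  0.04 -0.01] yaw 2.051 g 60.1 q5 -0.54
```

Call:
send_rows --series '[[[0,0,0.01,0,0,0,0],[0,0,0.008,0,0,0,0],[0,0,0.007,0,0,0,0],[0,0,0.005,0,0,0,0],[0,0,0,0,0,0.7,0],[0,0,0,0,0,0.7,0],[0,-0.001,0,0,0,0.7,0],[0,-0.001,0,0,0,0.7,0],[0,0,0,0,0,0.7,0],[0,0,0,0,0,0.7,0]]]'

```text
clock: 32.67
ee_pos: [0.5976, -0.0329, 0.1324]
tool_rot: [[0.028, 1.0, -0.001], [1.0, -0.028, 0.0], [0.0, -0.001, -1.0]]
wrist_force: [-1.7, 1.2, -2.2]
width: 0.0134
grasp_force: 60.1
```

```bash
python3 -c "
from h import *
av(3)"
```

```text
t32.77 p [597.6 -32.9 132.4] F [-1.4  0.7 -2.2] M [0.2  0.31 0.23] yaw 1.542 g 60.1 q5 -0.03
```

Call:
send_rows --series '[[[0.001,-0.001,0,0,0,0.65,0],[0,0,0,0,0,0.65,0],[0,0,0,0,0,0.65,0],[0,-0.001,0,0,0,0.65,0],[0,-0.001,0,0,0,0.65,0],[0,-0.001,0,0,0,0.65,0],[0,-0.001,0,0,0,0.65,0],[0,0,0,0,0,0.5,0],[0,0,0,0,0,0.4,0],[0,0,0,0,0,0,0]]]'

```text
clock: 33.6
ee_pos: [0.5971, -0.0324, 0.1325]
tool_rot: [[0.626, 0.78, -0.0], [0.78, -0.626, 0.0], [0.0, -0.0, -1.0]]
wrist_force: [0.1, 0.2, -3.3]
width: 0.0128
grasp_force: 59.8
```

```bash
python3 -c "
from h import *
av(3)"
```

```text
t33.70 p [597.2 -32.4 132.5] F [-0.4  0.2 -3.9] M [ 0.26 -0.01  0.3 ] yaw 0.896 g 59.8 q5 0.62
```

Call:
send_rows --series '[[[0,0,0,0,0,0.3,0],[0,0,0,0,0,0.3,0],[0,0,0,0,0,0.2,0],[0,0,0,0,0,0.1,0],[0,0,0,0,0,0,0],[0,0,0,0,0,0,0],[0,0,0,0,0,0,0],[0,0,0,0,0,0,0],[0,0,0,0,0,0,0],[0,0,0,0,0,0,0]]]'

```text
clock: 34.53
ee_pos: [0.5971, -0.0325, 0.1326]
tool_rot: [[0.707, 0.707, -0.0], [0.707, -0.707, 0.0], [0.0, -0.0, -1.0]]
wrist_force: [0.2, 2.8, -5.0]
width: 0.0132
grasp_force: 59.6
```

```bash
python3 -c "
from h import *
av(4)"
```

```text
t34.68 p [597.1 -32.5 132.6] F [ 0.7  2.3 -5.4] M [ 0.62 -0.15  0.42] yaw 0.785 g 59.6 q5 0.73
```

Call:
send_rows --series '[[[0,0,0,0,0,0.25,0],[0,0,0,0,0,0.25,0],[0,0,0,0,0,0,0],[0,0,0,0,0,0,0],[0,0,0,0,0,0,0],[0,0,0,0,0,0,0],[0,0,0,0,0,0,0],[0,0,0,0,0,0,0],[0,0,0,0,0,0,0],[0,0,0,0,0,0,0]]]'

```text
clock: 35.52
ee_pos: [0.5971, -0.0325, 0.1326]
tool_rot: [[0.749, 0.663, -0.0], [0.663, -0.749, 0.0], [-0.0, -0.0, -1.0]]
wrist_force: [0.4, 4.2, -5.9]
width: 0.0132
grasp_force: 59.6
```

```bash
python3 -c "
from h import *
av(4)"
```

```text
t35.67 p [597.1 -32.5 132.6] F [ 0.9  3.8 -6.3] M [ 0.8  -0.14  0.54] yaw 0.725 g 59.5 q5 0.79
```

Screw 1 is home. Now screw 3.

Call:
send_rows --series '[[[0,0,0,0,0,-0.9,0],[0,0,0,0,0,-0.9,0],[0,0,0,0,0,-0.9,0],[0,0,0,0,0,-0.9,0],[0,0,0,0,0,0,0],[0,0,0,0,0,0,0],[0,0,-0.03,0,0,0,0],[0,0,-0.04,0,0,0,0],[0,0,-0.05,0,0,0,0],[0,0,0,0,0,0,0]]]'

```text
clock: 36.5
ee_pos: [0.5986, -0.0329, 0.1595]
tool_rot: [[0.403, 0.915, 0.004], [0.915, -0.403, -0.001], [0.001, 0.004, -1.0]]
wrist_force: [0.6, 0.2, -1.2]
width: 0.013
grasp_force: 60.2
```

```bash
python3 -c "
from h import *
av(4);plan([.5043,.0045,.155],2.05,8,0)"
```

```text
t36.65 p [598.  -32.8 158.3] F [-0.2 -0.  -2.3] M [-0.    0.01 -0.02] yaw 1.156 g 60.2 q5 0.36
max 0.930893633428198 12.521756035624845
[-0.002, -0.063, 0.001, 0.001, 0.0, -0.931, 0.0]
[0.005, -0.062, 0.001, 0.001, 0.0, -0.931, 0.0]
[0.012, -0.061, 0.001, 0.001, 0.0, -0.931, 0.0]
[0.019, -0.06, 0.001, 0.001, 0.0, -0.931, 0.0]
[0.025, -0.057, 0.001, 0.001, 0.0, -0.931, 0.0]
[0.031, -0.054, 0.001, 0.001, 0.0, -0.931, 0.0]
[0.037, -0.05, 0.001, 0.001, 0.0, -0.931, 0.0]
[0.043, -0.046, 0.001, 0.001, 0.0, -0.931, 0.0]
```

Call:
send_rows --series '[[[-0.002,-0.063,0.002,0,0,-0.931,0],[0.005,-0.062,0.002,0,0,-0.931,0],[0.012,-0.061,0.001,0,0,-0.931,0],[0.019,-0.06,0.001,0,0,-0.931,0],[0.025,-0.057,0.001,0,0,-0.931,0],[0.031,-0.054,0.001,0,0,-0.931,0],[0.037,-0.05,0.001,0,0,-0.931,0],[0.043,-0.046,0.001,0,0,-0.931,0],[0,0,0,0,0,0,0],[0,0,0,0,0,0,0]]]'

```text
clock: 37.48
ee_pos: [0.5041, 0.0048, 0.1546]
tool_rot: [[-0.459, 0.888, -0.0], [0.888, 0.459, -0.0], [-0.0, -0.0, -1.0]]
wrist_force: [0.8, 1.1, -2.1]
width: 0.0128
grasp_force: 60.0
```

```bash
python3 -c "
from h import *
bot.get_image('wrist');bot.get_image('wrist');av(2);plan([.5043,.0045,.143],2.05,1,0)"
```

```text
t37.63 p [505.2   4.5 154.8] F [-0.2  0.3 -1.9] M [-0.02  0.01 -0.03] yaw 2.048 g 60.0 q5 -0.47
max 0.017657654746817898 11.798757295789349
[0.002, -0.004, 0.059, 0.005, 0.003, -0.018, 0.0]
```

Call:
send_rows --series '[[[0.001,-0.003,0.01,0,0,0,0],[0,0,0.01,0,0,0,0],[0,0,0.01,0,0,0,0],[0,0,0.01,0,0,0,0],[0,0,0.01,0,0,0,0],[0,0,0.007,0,0,0,0],[0,0,0,0,0,0,0],[0,0,0,0,0,0,0],[0,0,0,0,0,0,0],[0,0,0,0,0,0,0]]]'

```text
clock: 38.47
ee_pos: [0.5038, 0.0046, 0.1434]
tool_rot: [[-0.462, 0.887, 0.0], [0.887, 0.462, 0.0], [-0.0, 0.0, -1.0]]
wrist_force: [0.6, 0.5, -2.5]
width: 0.0131
grasp_force: 60.0
```

```bash
python3 -c "
from h import *
av(3)"
```

```text
t38.57 p [503.8   4.6 143.4] F [ 0.1  0.1 -2.4] M [ 0.    0.03 -0.  ] yaw 2.051 g 60.0 q5 -0.47
```

Call:
send_rows --series '[[[0,0,0.007,0,0,0,0],[0,0,0.007,0,0,0,0],[0,0,0.006,0,0,0,0],[0,0,0.003,0,0,0,0],[0,0,0,0,0,0,0],[0,0,0,0,0,0,0],[0,0,0,0,0,0,0],[0,0,0,0,0,0,0],[0,0,0,0,0,0,0],[0,0,0,0,0,0,0]]]'

```text
clock: 39.4
ee_pos: [0.5037, 0.0047, 0.1387]
tool_rot: [[-0.462, 0.887, 0.0], [0.887, 0.462, 0.0], [-0.0, 0.0, -1.0]]
wrist_force: [-0.4, 0.7, -1.4]
width: 0.0132
grasp_force: 60.0
```

```bash
python3 -c "
from h import *
av(3)"
```

```text
t39.50 p [503.7   4.6 138.7] F [ 0.1 -0.1 -1.2] M [-0.01 -0.01  0.  ] yaw 2.051 g 60.0 q5 -0.47
```

Call:
send_rows --series '[[[0,0,0.01,0,0,0,0],[0,0,0.008,0,0,0,0],[0,0,0.007,0,0,0,0],[0,0,0.005,0,0,0,0],[0,0,0,0,0,0.7,0],[0,0,0,0,0,0.7,0],[0,-0.001,0,0,0,0.7,0],[0,-0.001,0,0,0,0.7,0],[0,0,0,0,0,0.7,0],[0,0,0,0,0,0.7,0]]]'

```text
clock: 40.33
ee_pos: [0.5037, 0.0044, 0.1327]
tool_rot: [[0.028, 1.0, 0.001], [1.0, -0.028, -0.0], [-0.0, 0.001, -1.0]]
wrist_force: [2.4, 0.6, -2.6]
width: 0.0131
grasp_force: 60.0
```

```bash
python3 -c "
from h import *
av(3)"
```

```text
t40.43 p [503.7   4.4 132.7] F [ 1.5 -0.5 -2.2] M [-0.14 -0.24  0.28] yaw 1.542 g 60.0 q5 0.03
```

Call:
send_rows --series '[[[0,0.001,0,0,0,0.65,0],[0,0,0,0,0,0.65,0],[0,0,0,0,0,0.65,0],[0,0,0,0,0,0.65,0],[0,-0.001,0,0,0,0.65,0],[0,-0.001,0,0,0,0.65,0],[0,0,0,0,0,0.65,0],[0,0,0,0,0,0.5,0],[0,0,0,0,0,0.4,0],[0,0,0,0,0,0,0]]]'

```text
clock: 41.27
ee_pos: [0.5034, 0.0047, 0.1327]
tool_rot: [[0.627, 0.779, 0.0], [0.779, -0.627, -0.0], [0.0, 0.0, -1.0]]
wrist_force: [1.2, -0.5, -2.5]
width: 0.0133
grasp_force: 60.0
```

```bash
python3 -c "
from h import *
av(3)"
```

```text
t41.37 p [503.4   4.7 132.7] F [ 1.2 -0.  -2.3] M [ 0.09 -0.34  0.31] yaw 0.895 g 60.0 q5 0.68
```

Call:
send_rows --series '[[[0,0,0,0,0,0.3,0],[0,0,0,0,0,0.3,0],[0,0,0,0,0,0.2,0],[0,0,0,0,0,0.1,0],[0,0,0,0,0,0,0],[0,0,0,0,0,0,0],[0,0,0,0,0,0,0],[0,0,0,0,0,0,0],[0,0,0,0,0,0,0],[0,0,0,0,0,0,0]]]'

```text
clock: 42.2
ee_pos: [0.5033, 0.0047, 0.1327]
tool_rot: [[0.707, 0.707, 0.0], [0.707, -0.707, 0.0], [0.0, 0.0, -1.0]]
wrist_force: [2.5, 1.4, -3.2]
width: 0.0129
grasp_force: 60.0
```

```bash
python3 -c "
from h import *
av(4)"
```

```text
t42.35 p [503.3   4.7 132.7] F [ 2.4  1.9 -2.4] M [ 0.47 -0.6   0.43] yaw 0.785 g 60.0 q5 0.79
```

Call:
send_rows --series '[[[0,0,0,0,0,0.25,0],[0,0,0,0,0,0.25,0],[0,0,0,0,0,0,0],[0,0,0,0,0,0,0],[0,0,0,0,0,0,0],[0,0,0,0,0,0,0],[0,0,0,0,0,0,0],[0,0,0,0,0,0,0],[0,0,0,0,0,0,0],[0,0,0,0,0,0,0]]]'

```text
clock: 43.18
ee_pos: [0.5032, 0.0047, 0.1327]
tool_rot: [[0.749, 0.663, 0.0], [0.663, -0.749, 0.0], [0.0, 0.0, -1.0]]
wrist_force: [2.6, 2.5, -1.9]
width: 0.0127
grasp_force: 60.1
```

```bash
python3 -c "
from h import *
av(4)"
```

```text
t43.33 p [503.2   4.7 132.7] F [ 2.8  2.6 -1.9] M [ 0.59 -0.68  0.43] yaw 0.725 g 60.1 q5 0.85
```

Call:
send_rows --series '[[[0,0.002,0,0,0,0.25,0],[0,0,0,0,0,0.25,0],[0,0,0,0,0,0,0],[0,0,0,0,0,0,0],[0,0,0,0,0,0,0],[0,0,0,0,0,0,0],[0,0,0,0,0,0,0],[0,0,0,0,0,0,0],[0,0,0,0,0,0,0],[0,0,0,0,0,0,0]]]'

```text
clock: 44.17
ee_pos: [0.5034, 0.0045, 0.1327]
tool_rot: [[0.787, 0.617, -0.0], [0.617, -0.787, 0.0], [0.0, -0.0, -1.0]]
wrist_force: [1.6, 4.7, -0.7]
width: 0.013
grasp_force: 60.5
```

```bash
python3 -c "
from h import *
av(5)"
```

```text
t44.37 p [503.4   4.4 132.7] F [ 1.6  4.7 -0.7] M [ 1.11 -0.44  0.57] yaw 0.665 g 60.5 q5 0.91
```

Call:
send_rows --series '[[[0,0,0,0,0,-0.9,0],[0,0,0,0,0,-0.9,0],[0,0,0,0,0,-0.9,0],[0,0,0,0,0,-0.9,0],[0,0,0,0,0,-0.5,0],[0,0,0,0,0,0,0],[0,0,-0.03,0,0,0,0],[0,0,-0.05,0,0,0,0],[0,0,-0.06,0,0,0,0],[0,0,-0.07,0,0,0,0]]]'

```text
clock: 45.2
ee_pos: [0.5021, 0.0039, 0.1753]
tool_rot: [[0.404, 0.915, -0.003], [0.915, -0.404, -0.001], [-0.002, -0.002, -1.0]]
wrist_force: [0.8, -0.0, -1.5]
width: 0.0134
grasp_force: 60.2
```

```bash
python3 -c "
from h import *
av(4);plan([.4325,.2547,.175],3.128,18,0)"
```

```text
t45.35 p [503.5   4.  176.6] F [ 1.1  0.  -1.2] M [ 0.02 -0.01 -0.01] yaw 1.155 g 60.1 q5 0.42
max 0.913261492479342 14.474676753848199
[0.056, -0.046, 0.0, 0.0, 0.001, -0.913, 0.0]
[0.06, -0.04, 0.0, 0.0, 0.001, -0.913, 0.0]
[0.064, -0.033, 0.0, 0.0, 0.001, -0.913, 0.0]
[0.068, -0.026, 0.0, 0.0, 0.001, -0.913, 0.0]
[0.07, -0.018, 0.0, 0.0, 0.001, -0.913, 0.0]
[0.072, -0.01, 0.0, 0.0, 0.001, -0.913, 0.0]
[0.072, -0.002, 0.0, 0.0, 0.001, -0.913, 0.0]
[0.072, 0.005, 0.0, 0.0, 0.001, -0.913, 0.0]
[0.071, 0.013, 0.0, 0.0, 0.001, -0.913, 0.0]
[0.069, 0.021, 0.0, 0.0, 0.001, -0.913, 0.0]
[0.067, 0.028, 0.0, 0.0, 0.001, -0.913, 0.0]
[0.063, 0.036, 0.0, 0.0, 0.001, -0.913, 0.0]
[0.059, 0.042, 0.0, 0.0, 0.001, -0.913, 0.0]
[0.054, 0.048, 0.0, 0.0, 0.001, -0.913, 0.0]
[0.048, 0.054, 0.0, 0.0, 0.001, -0.913, 0.0]
[0.042, 0.059, 0.0, 0.0, 0.001, -0.913, 0.0]
[0.035, 0.063, 0.0, 0.0, 0.001, -0.913, 0.0]
[0.028, 0.067, 0.0, 0.0, 0.001, -0.913, 0.0]
```

Call:
send_rows --series '[[[0.056,-0.046,0,0,0,-0.913,0],[0.06,-0.04,0,0,0,-0.913,0],[0.064,-0.033,0,0,0,-0.913,0],[0.068,-0.026,0,0,0,-0.913,0],[0.07,-0.018,0,0,0,-0.913,0],[0.072,-0.01,0,0,0,-0.913,0],[0.072,-0.002,0,0,0,-0.913,0],[0.072,0.005,0,0,0,-0.913,0],[0.071,0.013,0,0,0,-0.913,0],[0.069,0.021,0,0,0,-0.913,0]]]'

```text
clock: 46.18
ee_pos: [0.4627, 0.1436, 0.174]
tool_rot: [[-0.633, 0.774, -0.002], [0.774, 0.633, -0.001], [0.0, -0.002, -1.0]]
wrist_force: [-0.1, -0.0, -1.8]
width: 0.0132
grasp_force: 60.1
```

Call:
send_rows --series '[[[0.067,0.028,0,0,0,-0.913,0],[0.063,0.036,0,0,0,-0.913,0],[0.059,0.042,0,0,0,-0.913,0],[0.054,0.048,0,0,0,-0.913,0],[0.048,0.054,0,0,0,-0.913,0],[0.042,0.059,0,0,0,-0.913,0],[0.035,0.063,0,0,0,-0.913,0],[0.028,0.067,0,0,0,-0.913,0],[0,0,0,0,0,0,0],[0,0,0,0,0,0,0]]]'

```text
clock: 47.02
ee_pos: [0.4313, 0.2546, 0.174]
tool_rot: [[-1.0, 0.014, -0.001], [0.014, 1.0, -0.001], [0.001, -0.001, -1.0]]
wrist_force: [0.6, 0.5, -1.6]
width: 0.0127
grasp_force: 60.1
```

```bash
python3 -c "
from h import *
for i in range(4): bot.get_image('wrist')
av(3);plan([.4325,.2547,.120],3.128,2,0)
s=bot.sense();im=bot.get_image('wrist');u,v=[int(x) for x in proj(im,[.5505,-.0125,.07],s)];print(u,v)
c=im['frame'][max(v-70,0):v+70,max(u-90,0):u+90];t=bot.get_image('top')['frame'][174:249,308:408]
cv2.imwrite('pics/i.png',np.hstack([cv2.resize(c,(400,int(400*c.shape[0]/c.shape[1])),interpolation=2)[:300],np.zeros((max(0,0),0,3),np.uint8).reshape(0,0,3) if 0 else cv2.resize(t,(400,min(300,int(400*c.shape[0]/c.shape[1]))),interpolation=2)]))"
```

```text
t47.32 p [432.1 254.1 174.5] F [ 0.1 -0.  -2.2] M [-0.03  0.   -0.03] yaw 3.126 g 60.1 q5 -1.03
max 0.005072829794269346 27.30673288536963
[-0.001, 0.001, 0.137, -0.001, -0.001, -0.005, 0.0]
[-0.001, 0.001, 0.137, -0.001, -0.001, -0.005, 0.0]
26 329
```

View pics/i.png

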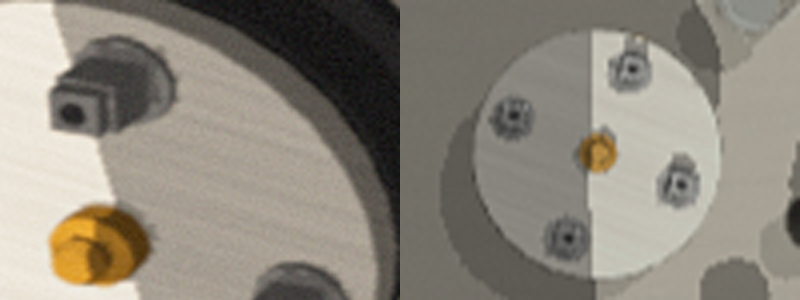

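The left crop shows screw 3's head turned home; the top crop shows all four heads alike, at (510,117), (632,68), (680,183) and (567,238). Now I put the wrench back.

Call:
send_rows --series '[[[-0.001,0.003,0.08,0,0,0,0],[0,0,0.1,0,0,0,0],[0,0,0.09,0,0,0,0],[0,0,0.06,0,0,0,0],[0,0,0.05,0,0,0,0],[0,0,0.04,0,0,0,0],[0,0,0.03,0,0,0,0],[0,0,0.02,0,0,0,0],[0,0,0.012,0,0,0,0],[0,0,0,0,0,0,0]]]'

```text
clock: 48.25
ee_pos: [0.4323, 0.2554, 0.0782]
tool_rot: [[-1.0, 0.013, -0.0], [0.013, 1.0, -0.0], [0.0, -0.0, -1.0]]
wrist_force: [-1.0, 0.8, -2.2]
width: 0.0134
grasp_force: 60.1
```

```bash
python3 -c "
from h import *
av(4)"
```

```text
t48.40 p [432.4 255.5  78.5] F [-0.3 -0.  -1.8] M [0.01 0.02 0.03] yaw 3.129 g 60.1 q5 -1.03
```

Call:
send_rows --series '[[[0,0,0.005,0,0,0,0],[0,0,0.004,0,0,0,0],[0,0,0.003,0,0,0,0],[0,0,0.001,0,0,0,0],[0,0,0,0,0,0,0],[0,0,0,0,0,0,0],[0,0,0,0,0,0,0],[0,0,0,0,0,0,0],[0,0,0,0,0,0,0],[0,0,0,0,0,0,0]]]'

```text
clock: 49.23
ee_pos: [0.4324, 0.2555, 0.0758]
tool_rot: [[-1.0, 0.013, 0.0], [0.013, 1.0, 0.0], [-0.0, 0.0, -1.0]]
wrist_force: [-0.8, 0.9, 5.1]
width: 0.0133
grasp_force: 60.9
```

```bash
python3 -c "
from h import *
av(3)"
```

```text
t49.33 p [432.4 255.5  75.8] F [-1.3  0.6  4.5] M [-0.05  0.12 -0.01] yaw 3.129 g 61.0 q5 -1.03
```

Contact with the floor. I open, then lift clear.

Call:
send_rows --series '[[[0,0,0,0,0,0,0.3],[0,0,0,0,0,0,0.5],[0,0,0,0,0,0,0.8],[0,0,0,0,0,0,1],[0,0,0,0,0,0,1],[0,0,0,0,0,0,1],[0,0,0,0,0,0,1],[0,0,0,0,0,0,1],[0,0,0,0,0,0,1],[0,0,0,0,0,0,1]]]'

```text
clock: 50.17
ee_pos: [0.4322, 0.2554, 0.0757]
tool_rot: [[-1.0, 0.013, 0.0], [0.013, 1.0, 0.0], [-0.0, 0.0, -1.0]]
wrist_force: [-0.1, 0.2, 0.2]
width: 0.0853
grasp_force: 0.0
```

Call:
send_rows --series '[[[0,0,-0.03,0,0,0,1],[0,0,-0.06,0,0,0,1],[0,0,-0.1,0,0,0,1],[0,0,-0.12,0,0,0,1],[0,0,-0.12,0,0,0,1],[0,0,-0.12,0,0,0,1],[0,0,-0.1,0,0,0,1],[0,0,-0.05,0,0,0,1],[0,0,0,0,0,0,1],[0,0,0,0,0,0,1]]]'

```text
clock: 51.0
ee_pos: [0.4322, 0.2554, 0.2156]
tool_rot: [[-1.0, 0.013, 0.0], [0.013, 1.0, 0.0], [-0.0, 0.0, -1.0]]
wrist_force: [-0.1, -0.4, -1.0]
width: 0.0855
grasp_force: 0.0
```

```bash
python3 -c "
from h import *
for i in range(4): bot.get_image('wrist')
av(2);cv2.imwrite('pics/j.png',bot.get_image('wrist')['frame'])"
```

```text
t51.25 p [431.6 255.  214.4] F [-0.3 -0.4  0. ] M [ 0.01 -0.02 -0.  ] yaw 3.129 g 0.0 q5 -1.03
```

View pics/j.png

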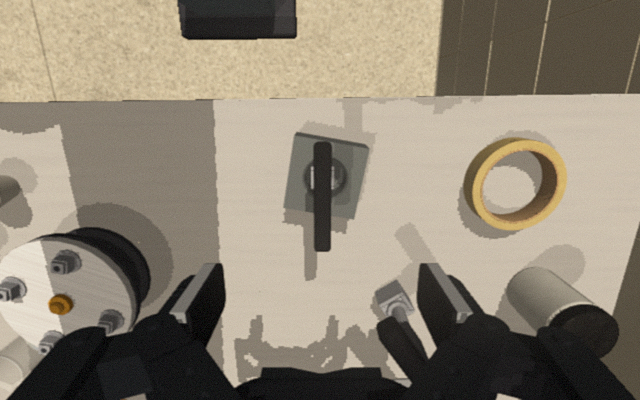

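The wrench stands upright in its well, with the bar from (322,143) to (322,250), and the gripper is clear.

```bash
python3 -c "
from rig import bot
print(bot.sign_off())"
```

```text
the job is handed in; nothing more can be done
None
```

I handed the job in at about 51 s of the 72 s limit: all four screws measured home at their stops, the wrench is back upright and released in its stand, and the sign-off returned no verdict.

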